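Re-clock a clamped jar in its marking cradle

TASK

The jar lying in the marking cradle was clamped with the screw's pad on its paper label, so nobody can write the date there. Back the clamp screw off just enough to free the jar (no more than half a turn), roll the jar in the cradle until the middle of its label faces the front of the cradle, on the robot's side, looking up about 35 degrees above level, then screw the pad down again as firmly as you found it. Leave the jar lying in its place in the cradle and do not disturb the other things.

Things in the scene. Friction and masses are not known exactly. Their poses are not given: they have to be found in the camera images.
- cradle: Bench cradle fixed to the table: plywood base 160 x 113 x 16 mm, two rubber-faced V supports, end stop, grey C-frame whose post stands behind the jar and whose arm (top 166 mm up) reaches over it. Origin: on the table, below the middle of the jar's length. Its -x is the front, robot side; the jar's axis lies along its y, 85 mm up, lid end at +y; the clamp's axis is upright at y = -24 mm, x = 0.
- jar: The full glass jar lying in the cradle, glass 68 mm across, 112 mm long, about 0.45 kg. Origin: centre of its bottom face; z runs along its axis to the lid, x points out through the middle of the label. It rests by its weight and, once unclamped, rolls about its axis and stays where it is left.
- lid (a point): Centre of the jar's lid, on the jar's axis (axes as the jar's). The lid is 65 mm across and 16 mm wide, sticks out past the supports at the cradle's +y end with nothing under it but the table 52 mm below, and can be pinched across its diameter, 24 mm clear of the nearer support and about 57 mm from the clamp arm.
- label (a point): Middle of the jar's paper label, on the glass (axes as the jar's: x points outwards from the label). The label is white with thin stripes, 34 mm wide along the jar, about 65 mm round it (a third of the way round), near the jar's bottom. At the start it looks up, within 15 degrees of vertical, under the pad; wanted: x leaning 55 degrees from vertical towards the cradle's front.
- screw (a joint): Angle of the clamp screw, rad. About 0 (within 0.1) as found, tight; grows when the wing is turned anticlockwise seen from above, which raises the pad 1.9 mm a radian. The sprung pad lets go of the glass at about 0.95; 1.3 to 1.5 leaves clear play. Turned back to 0 it presses as before (about 21 N); each 0.1 rad tighter adds about 2.5 N. Friction 0.15 N m keeps it where it is left.
- wing (a point): Centre of the black wing grip on top of the screw, on the upright clamp axis about 195 mm above the table. The wing is a bar 64 mm long, 14 mm thick, 26 mm tall (13 mm above and below this point); it turns with the screw, and its length lies 0.55 rad clockwise, seen from above, from this point's x axis.
- pad: Round rubber-faced pad, 30 mm across, under the screw, pressing down on the top of the jar over the label. Origin: centre of its lower face. z is up.
- jar_back: A closed glass jar standing behind the cradle, 69 mm across, 112 mm tall; a bystander. Origin: centre of its underside.
- jar_left: A closed glass jar standing beside the cradle on its lid-end side, 69 mm across, 112 mm tall; a bystander. Origin: centre of its underside.
- jar_far: A closed glass jar standing farther back, 69 mm across, 112 mm tall; a bystander. Origin: centre of its underside.
- tape_dispenser: A hand tape dispenser lying on the right, 213 x 151 x 59 mm; a bystander. Origin: centre of its underside.
- stapler: A hand stapler on the right, 32 x 137 x 44 mm, long along its y; a bystander. Origin: centre of its underside.
- tape_roll: A roll of brown parcel tape lying flat on the left, 66 mm across, 48 mm tall; a bystander. Origin: centre of its underside.
- marker: A felt marker lying near the table's front edge, 130 mm long (along its y), 17 mm thick; a bystander. Origin: centre of its underside.
- loose_lid: A loose jar lid lying beside the cradle at the end away from the jar's lid, 65 mm across, 16 mm tall; a bystander. Origin: centre of its underside.
Not all that is in view belongs to the job. Leave any orange look-alike of the part that bears jar alone.

How it is judged:
On the way, in this order (a step that is already met when the one before it is completed fails the run):
1. the clamp is backed off, so that the pad no longer presses on the jar, before the jar is turned (contact force between pad and jar below 0.5 N and angle between label's own x axis and vertical below 0.45 rad), for 0.2 s.
2. with the pad still off, the jar is rolled until its label faces the cradle's front, 25 to 45 degrees above level (angle between label's own x axis and vertical between 0.785 and 1.135 rad and x of label in the frame of cradle below -0.015 m and contact force between pad and jar below 1.5 N), for 0.2 s.
At the end, for the whole second after the job is handed in: the pad presses on the jar with over 10 N, the middle of the label faces the cradle's front 25 to 45 degrees above level, and the jar lies at rest in the cradle within 8 mm (10 mm along its axis) of its place (contact force between pad and jar above 10 N and angle between label's own x axis and vertical between 0.785 and 1.135 rad and x of label in the frame of cradle below -0.015 m and x of lid in the frame of cradle between -0.008 and 0.008 m and y of lid in the frame of cradle between 0.0375 and 0.0575 m and z of lid in the frame of cradle between 0.078 and 0.092 m and linear speed of jar below 0.02 m/s); the robot touches nothing.
It fails at once if the screw is backed off clearly more than half a turn (value of joint screw above 3.5 rad).
It fails at once if the pad squeezes the glass with over 60 N (contact force between pad and jar above 60 N).
It fails at once if the jar is lifted or pulled 30 mm out of its place (distance of lid from where it was at the start of the episode above 0.03 m).
It fails at once if any of the other things is shifted by over 25 mm (distance of any of jar_back, jar_left, jar_far, tape_dispenser, stapler, tape_roll, marker, loose_lid from where it was at the start of the episode above 0.025 m).
It also fails if it takes over 64 s, if anything falls off the work surface, if the arm or the gripper's body presses on something with over 40 N, if the wrist force passes 120 N, or if a joint passes its speed limit or range.

ROBOT

A 7-joint arm with a two-finger parallel gripper is mounted at the origin on a cart in front of the work surface, level with it; the furniture and walls round the work are solid. World frame = base frame: x ahead of the robot, y to its left, z up, the work surface at z = 0. Lengths are in m, angles in rad, forces in N, time in s.
With the tool pointing down it reaches from about 0.375 to 0.925 m from the base axis. Payload 3.1 kg.
Tool frame: the origin (TCP) lies at the very end of the fingers, on their centre line; the grasp point (between the pads) lies 19 mm behind it; z points along the fingers, y is the line along which they close (so a half turn about z gives the same grasp; the last joint's range is limited). The gripper opens to 85 mm and grips with 20 to 120 N. Pads are 22 mm wide; open, the fingers measure 114 mm over their backs; the gripper's body (76 mm by 85 mm) begins 54 mm behind the grasp point. The pads swing forward as they close: fully open they stand 13 mm farther back than shut.
Start: joints at [1.013, 0.383, 0.044, 1.598, -0.018, 1.161, -0.05], TCP at [0.288, -0.582, 0.231] pointing down, gripper open.
Joint ranges: [-2.61, 2.61], [-0.41, 2.15], [-1.48, 1.57], [0, 2.5], [-1.57, 4.71], [0.05, 1.97], [-2.85, 2.85]. Speed limits (rad/s): [2.79, 2.79, 3.14, 3.14, 3.14, 3.14, 3.14].

INTERFACE

Orientations are given as a rotation vector (axis times angle).
In Python, from workcell import state, capture, hand_in gives the robot as it stands. The module is installed in compiled form; this text tells all that it offers.
- The arm moves only by the tool send_rows, never from a script. Its argument "moves" is a list that holds one entry, the list of rows, each a list of 5 numbers: the finger opening in mm, from 0 to 85.4, then the shift along the tool's x, y, z in units of 25 mm (1.0 is 25 mm), then the turn about the tool's z in units of 5 degrees (1.0 is 5 degrees). A call has 1 to 20 rows; each row is the pose to reach, as a shift and turn from the pose commanded when the call began, along the tool's axes at that moment; what a row does not reach only later rows make up. A row lasts 1/12 s, in which the tool goes at most 41.7 mm and 7.16 degrees, less where a joint would pass 70% of its speed; a pose out of reach is approached as far as the arm can. A call with a gripper value outside its range is refused whole. The fingers move at their own pace and stop on an object; "squeeze" is the grip in N (left out, the last holds). Time passes only in rows, so rows that repeat a pose let the fingers close. It gives the time, the measured TCP pose, the force, the opening and the grip force at its end, in the units of the state.
- state(): the state, without advancing time (a new reading comes with each control period).
- capture(name): name is "scene" or "side" or "wrist"; returns a dict with "frame" (384x512x3 uint8, red, green, blue), "fx", "fy", "cx", "cy" (pixels), "world_from_camera" (4x4, takes a point from camera to world coordinates). Camera axes: x right, y down, z forward; pixel columns grow to the right and rows downward; lengths in m; the calibration is good to about 2 mm. A picture is of the moment at which its call begins. There is no depth.
- hand_in(): hands the job in; it is judged then, once.
The state is a dict: "t": time; "joints": joint angles; "joint_vel": joint speeds; "tau": joint torques, N m; "tool_pos": TCP position; "ee_rot": TCP orientation; "wrist_force": force on the tool from outside, world axes, zero at the start; "moment": the same for the moment, N m; "width": opening from 0.0 (shut) to 1.0 (fully open); "finger_force": force on a finger pad.
Only numpy, scipy, OpenCV 4.12 (cv2) and the standard library are available. Lean on these libraries where they do the work, as an engineer would, in place of code of your own. Each camera call takes 0.05 s, during which the arm holds its last target. There are 200 camera calls.

## Working session

There is one attempt and no reset: what is moved stays moved. The work goes in short steps, Python scripts to look and compute and a tool call to move; the robot and the scene stay as the last step left them, time stands still between calls to the robot, and variables do not carry over. Pictures are saved under pics/ and viewed, at most 10 in all, crops included, and the job is handed in when it is done.

Besides the shell and the picture viewer there is one more tool, called after "Call:" as name(argument=value, ...), one argument or row to a line, values as JSON. send_rows: Moves the arm, as the interface text tells. Its arguments: {"type":"object","properties":{"moves":{"type":"array"},"squeeze":{"type":"number"}},"required":["moves"]}

```bash
mkdir -p pics; python3 - <<'E'
from workcell import state,capture
import cv2,numpy as np
s=state();print({k:np.round(v,3).tolist() for k,v in s.items()})
fr=[]
for n in("scene","side"):
    c=capture(n);fr.append(c["frame"]);print(n,c["fx"],c["fy"],c["cx"],c["cy"]);print(np.round(c["world_from_camera"],4).tolist())
    cv2.imwrite(f"pics/{n}0.png",cv2.resize(c["frame"][:,:,::-1],(800,600),interpolation=cv2.INTER_CUBIC)); np.save(f"{n}0.npy",c["frame"])
E
```

```text
{'t': 0.0, 'joints': [1.013, 0.384, 0.044, 1.6, -0.018, 1.161, -0.05], 'joint_vel': [0.0, 0.001, -0.002, -0.0, 0.001, -0.001, 0.0], 'tau': [-0.0, -43.346, 1.025, -24.951, 0.011, 0.011, 0.0], 'tool_pos': [0.288, -0.582, 0.23], 'ee_rot': [-3.056, -0.715, 0.001], 'wrist_force': [-0.666, -0.749, 0.197], 'moment': [-0.013, 0.019, 0.021], 'finger_force': 0.0, 'width': 1.003}
scene 479.61293977793025 479.61293977793025 258.1051684916454 188.88547444369004
[[0.6579, -0.3263, 0.6788, -0.4836], [-0.753, -0.3031, 0.5841, -0.9444], [0.0152, -0.8954, -0.4451, 0.8156], [0.0, 0.0, 0.0, 1.0]]
side 457.5890329487946 457.5890329487946 252.3160943321089 187.61837091034863
[[-0.9462, -0.2151, 0.2419, 0.2413], [-0.3237, 0.6322, -0.7039, 0.9651], [-0.0015, -0.7444, -0.6678, 1.1059], [0.0, 0.0, 0.0, 1.0]]
```

View pics/scene0.png

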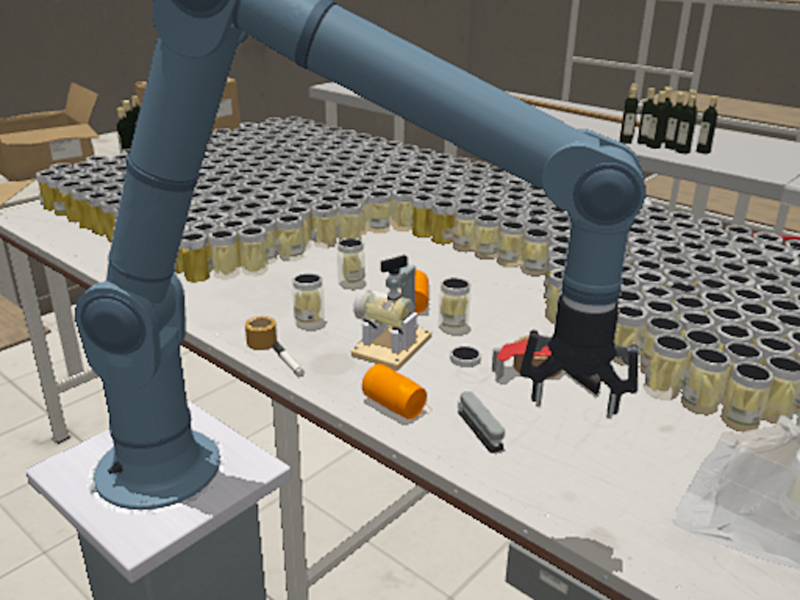

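View pics/side0.png

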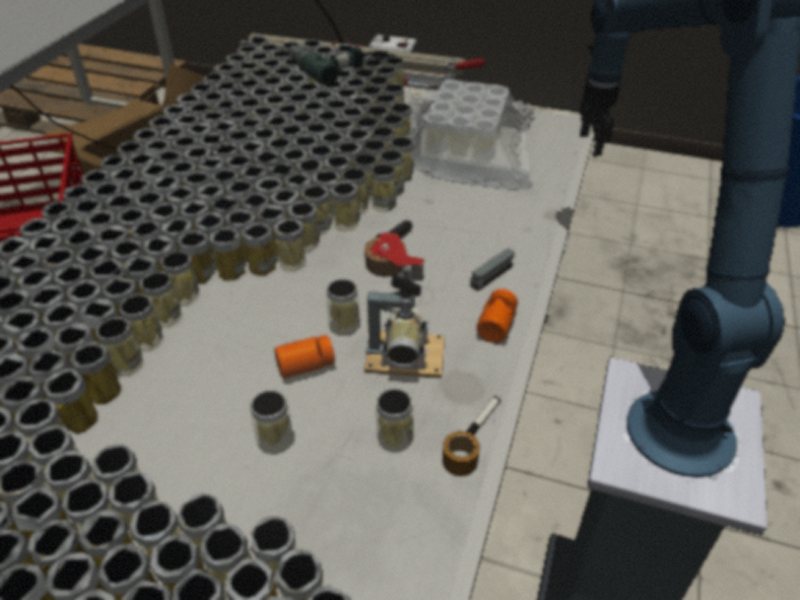

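The scene view shows the cradle at about (395,340) with the wing at (395,264), and the side view shows it at (405,355) with the wing at (405,285). The orange cylinders are decoys. Next I'll zoom in on both.

```bash
cat > h.py <<'E'
import numpy as np,cv2
from workcell import state,capture
def ray(c,u,v):
    T=np.array(c["world_from_camera"]);d=T[:3,:3]@[(u-c["cx"])/c["fx"],(v-c["cy"])/c["fy"],1];return T[:3,3],d/np.linalg.norm(d)
def onz(c,u,v,z):
    o,d=ray(c,u,v);return o+d*(z-o[2])/d[2]
def tri(rs):
    A=sum(np.eye(3)-np.outer(d,d) for o,d in rs);b=sum((np.eye(3)-np.outer(d,d))@o for o,d in rs);return np.linalg.solve(A,b)
def proj(c,p):
    T=np.linalg.inv(c["world_from_camera"]);q=T[:3,:3]@p+T[:3,3];return c["cx"]+c["fx"]*q[0]/q[2],c["cy"]+c["fy"]*q[1]/q[2]
E
python3 - <<'E'
from h import *
ims=[]
for n,(x,y) in(("scene",(215,155)),("side",(220,165))):
    c=capture(n);f=c["frame"]
    hsv=cv2.cvtColor(f,cv2.COLOR_RGB2HSV)
    m=cv2.inRange(hsv,(8,70,120),(28,200,255));w=np.zeros_like(m);w[y:y+85,x:x+75]=m[y:y+85,x:x+75]
    n_,l,st,ce=cv2.connectedComponentsWithStats(w);i=1+st[1:,4].argmax()
    pts=[p[0] for p in max(cv2.findContours(w,0,2)[0],key=cv2.contourArea)]
    allp=np.argwhere(w)[:,::-1]; h=cv2.convexHull(allp)[:,0]
    q=cv2.approxPolyDP(h,3,True)[:,0]
    print(n,"wood quad",[(p.tolist(),np.round(onz(c,*p,0.016),3).tolist()) for p in q])
    ims.append(cv2.resize(f[y:y+85,x:x+75,::-1],(400,453),interpolation=cv2.INTER_NEAREST))
cv2.imwrite("pics/crop0.png",np.hstack(ims))
E
```

```text
scene wood quad [([256, 239], [0.469, -0.12, 0.016]), ([234, 238], [0.427, -0.065, 0.016]), ([225, 227], [0.455, 0.002, 0.016]), ([221, 164], [0.806, 0.372, 0.016]), ([267, 172], [0.876, 0.179, 0.016]), ([289, 191], [0.801, 0.009, 0.016]), ([289, 209], [0.691, -0.076, 0.016])]
side wood quad [([281, 239], [0.471, 0.018, 0.016]), ([234, 235], [0.618, 0.05, 0.016]), ([241, 165], [0.718, -0.291, 0.016]), ([283, 215], [0.495, -0.087, 0.016])]
```

View pics/crop0.png

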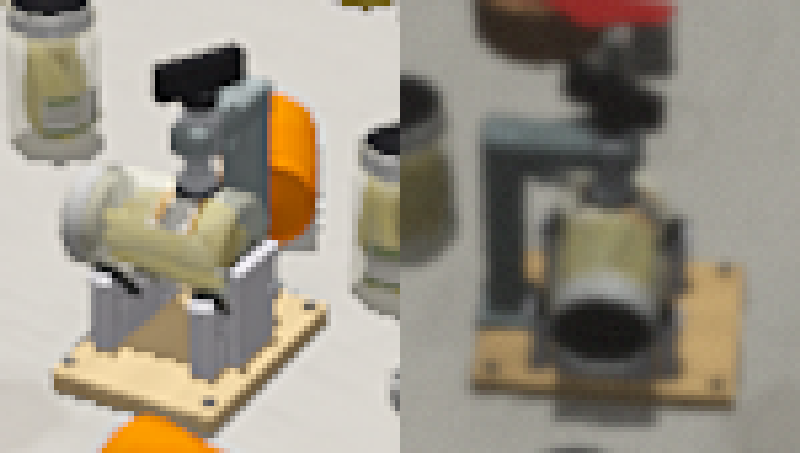

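The left crop (scene) shows the wood base corners, the wing as a dark bar centred at (200,73), and the label under the pad at (180,212). The right crop (side) shows the lid facing the camera at (605,330) and the wing near (615,97).

```bash
python3 - <<'E'
from h import *
S=capture("scene");D=capture("side")
s=lambda x,y:(215+x/5.333-.5,155+y/5.333-.5); d=lambda x,y:(220+(x-400)/5.333-.5,165+y/5.333-.5)
P={}
for n,c,f,L in(("S",S,s,dict(fl=(55,375),fr=(215,418),br=(328,308))),("D",D,d,dict(fl=(735,402),bl=(473,387),fr=(743,265)))):
    for k,(x,y) in L.items(): print(n,k,np.round(onz(c,*f(x,y),.016),4))
w=tri([ray(S,*s(200,73)),ray(D,*d(615,97))]);print("wing",w)
print("wing ends scene at .195",[onz(S,*s(*p),.195) for p in((156,80),(244,66))])
print("side",[onz(D,*d(*p),.195) for p in((570,75),(660,118))])
E
```

```text
S fl [0.4648 0.0117 0.016 ]
S fr [ 0.4935 -0.093   0.016 ]
S br [ 0.6425 -0.0579  0.016 ]
D fl [0.4662 0.0198 0.016 ]
D bl [0.6176 0.0588 0.016 ]
D fr [ 0.4932 -0.0917  0.016 ]
wing [ 0.55684324 -0.02174185  0.19707477]
wing ends scene at .195 [array([ 0.53567632, -0.0061427 ,  0.195     ]), array([ 0.58688068, -0.03080213,  0.195     ])]
side [array([ 0.58746234, -0.03335968,  0.195     ]), array([ 0.52772503, -0.01471045,  0.195     ])]
```

```bash
cat >> h.py <<'E'
from scipy.spatial.transform import Rotation as Ro
def plan(target,yang=None,s=None):
    "units for send_rows: target TCP, yang = wanted world angle of tool y"
    s=s or state();R=Ro.from_rotvec(s["ee_rot"]).as_matrix();y=np.arctan2(R[1,1],R[0,1])
    d=R.T@(np.array(target)-s["tool_pos"])/.025
    t=0 if yang is None else -(yang-y)/np.radians(5)
    print("shift",d.round(2),"turn",round(t,2),"y now",round(y,3),"tilt",round(R[2,2],4),"pos",np.round(s["tool_pos"],4),"j7",round(s["joints"][6],2),"t",round(s["t"],2))
E
python3 -c "
from h import *
plan([.557,-.022,.28],-1.87)"
```

```text
shift [ 19.58 -15.31  -1.95] turn 8.7 y now -1.111 tilt -1.0 pos [ 0.2883 -0.5822  0.2307] j7 -0.05 t 0.3
```

Call:
send_rows(
  moves=[
    [[50, 3.9, -3.1, -2.0, 2], [50, 19.6, -15.3, -2.0, 8.7], [50, 19.6, -15.3, -2.0, 8.7], [50, 19.6, -15.3, -2.0, 8.7], [50, 19.6, -15.3, -2.0, 8.7], [50, 19.6, -15.3, -2.0, 8.7], [50, 19.6, -15.3, -2.0, 8.7], [50, 19.6, -15.3, -2.0, 8.7], [50, 19.6, -15.3, -2.0, 8.7], [50, 19.6, -15.3, -2.0, 8.7], [50, 19.6, -15.3, -2.0, 8.7], [50, 19.6, -15.3, -2.0, 8.7], [50, 19.6, -15.3, -2.0, 8.7], [50, 19.6, -15.3, -2.0, 8.7], [50, 19.6, -15.3, -2.0, 8.7], [50, 19.6, -15.3, -2.0, 8.7], [50, 19.6, -15.3, -2.0, 8.7], [50, 19.6, -15.3, -2.0, 8.7]],
  ],
  squeeze=40,
)

```text
t: 1.8
tool_pos: [0.5578, -0.0215, 0.2812]
ee_rot: [3.107, -0.464, -0.001]
wrist_force: [0.0, -0.8, 0.3]
width: 0.585
finger_force: 0.0
```

```bash
python3 - <<'E'
from h import *
plan([.557,-.022,.28],-1.87)
c=capture("wrist");print(np.round(c["world_from_camera"],3).tolist(),c["fx"])
print(proj(c,np.array([.557,-.022,.208])))
np.save("w.npy",c["frame"])
cv2.imwrite("pics/w1.png",c["frame"][:,:,::-1])
E
```

```text
shift [-0.03  0.03  0.05] turn 0.03 y now -1.868 tilt -1.0 pos [ 0.5578 -0.0215  0.2812] j7 -1.95 t 1.8
[[-0.293, -0.908, -0.3, 0.634], [-0.956, 0.278, 0.092, -0.045], [-0.0, 0.313, -0.95, 0.425], [0.0, 0.0, 0.0, 1.0]] 293.9209120338714
(np.float64(261.09200758190843), np.float64(197.3782371877106))
```

View pics/w1.png

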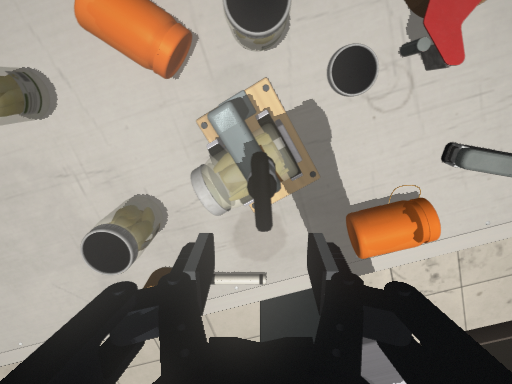

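The wrist view shows the wing as a dark bar from about (258,152) to (264,230), roughly in line with the finger gap. The lid is at (210,188), and the standing jar on the lid side is at (110,250).

```bash
python3 - <<'E'
from h import *
c=capture("wrist");g=c["frame"].max(2);m=np.zeros_like(g);m[148:236,240:285]=(g[148:236,240:285]<60)*255
k=max(cv2.findContours(m,0,1)[0],key=cv2.contourArea);r=cv2.minAreaRect(k);print(r)
b=cv2.boxPoints(r);w=np.array([onz(c,*p,.203)[:2] for p in b]);print(w.round(4),w.mean(0))
for i in range(2):
    e=w[i+1]-w[i];print(np.hypot(*e),np.arctan2(e[1],e[0]))
f=c["frame"]; 
# neighbours: lid of jar_left ~ (110,250) at z .112, jar lid rim
print("jar_left",onz(c,110,250,.112),"jar_back",onz(c,257,10,.112))
cv2.imwrite("pics/w1c.png",cv2.resize(f[70:240,180:330,::-1],(528,598),interpolation=cv2.INTER_CUBIC))
E
```

```text
((259.0, 182.0), (60.0, 28.0), 90.0)
[[ 0.5938 -0.0227]
 [ 0.5874 -0.0432]
 [ 0.5398 -0.0291]
 [ 0.5465 -0.0073]] [ 0.56687969 -0.02557951]
0.021387165099568776 -1.8712164222150816
0.0497004566487784 2.854762915074232
jar_left [0.51167487 0.18001742 0.112     ] jar_back [ 0.70185019 -0.06527316  0.112     ]
```

View pics/w1c.png

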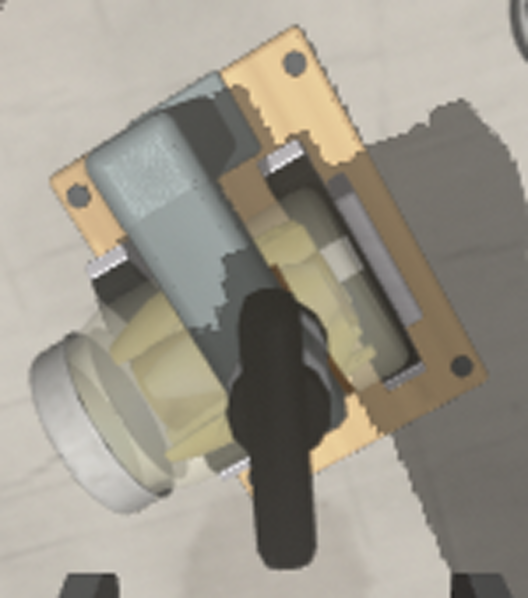

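The crop shows the wing top running from (268,292) to (287,565), tilted about 4° from the tool axis.

```bash
python3 - <<'E'
from h import *
c=capture("wrist")
a=onz(c,180+268/3.52-.4,70+292/3.52-.4,.208);b=onz(c,180+287/3.52-.4,70+565/3.52-.4,.208)
print(a,b,(a+b)/2,np.hypot(*(a-b)[:2]),np.arctan2(*(a-b)[[1,0]]))
ang=np.arctan2(*(a-b)[[1,0]]); m=(a+b)/2
plan([m[0],m[1],.182],ang-np.pi/2)
# lid rim estimate: left/right extremes of the lid's outer face
E
```

```text
[ 0.59168145 -0.03199107  0.208     ] [ 0.52922318 -0.01678396  0.208     ] [ 0.56045231 -0.02438751  0.208     ] 0.06428291117383403 -0.23882934622039412
shift [ 0.12 -0.07  3.96] turn -0.74 y now -1.874 tilt -1.0 pos [ 0.5572 -0.025   0.281 ] j7 -1.95 t 1.95
```

Call:
send_rows(
  moves=[
    [[50, 0.14, 0.04, 2.0, -0.74], [50, 0.14, 0.04, 3.9, -0.74], [50, 0.14, 0.04, 3.9, -0.74], [50, 0.14, 0.04, 3.9, -0.74], [50, 0.14, 0.04, 3.9, -0.74], [0, 0.14, 0.04, 3.9, -0.74], [0, 0.14, 0.04, 3.9, -0.74], [0, 0.14, 0.04, 3.9, -0.74], [0, 0.14, 0.04, 3.9, -0.74], [0, 0.14, 0.04, 3.9, -0.74], [0, 0.14, 0.04, 3.9, -0.74], [0, 0.14, 0.04, 3.9, -0.74]],
  ],
  squeeze=40,
)

```text
t: 2.95
tool_pos: [0.5628, -0.0237, 0.1862]
ee_rot: [-3.119, 0.367, -0.007]
wrist_force: [-0.3, -0.1, 5.7]
width: 0.155
finger_force: 41.5
```

```bash
python3 - <<'E'
from h import *
plan([.5605,-.0244,.182])
s=state();print(s["width"],s["finger_force"],np.round(s["wrist_force"],1),np.round(s["moment"],2))
E
```

```text
shift [-0.08  0.05  0.17] turn 0 y now -1.805 tilt -1.0 pos [ 0.5628 -0.0237  0.1862] j7 -1.91 t 2.95
0.15480696029002156 41.46008849143982 [-0.3 -0.1  5.7] [0.15 0.08 0.12]
```

Call:
send_rows(
  moves=[
    [[0, 0, 0, 0, -1.3], [0, 0, 0, 0, -2.6], [0, 0, 0, -0.02, -3.9], [0, 0, 0, -0.03, -5.2], [0, 0, 0, -0.04, -6.5], [0, 0, 0, -0.05, -7.8], [0, 0, 0, -0.06, -9.1], [0, 0, 0, -0.07, -10.4], [0, 0, 0, -0.08, -11.7], [0, 0, 0, -0.09, -13], [0, 0, 0, -0.1, -14.3], [0, 0, 0, -0.1, -15.6], [0, 0, 0, -0.1, -16.5], [0, 0, 0, -0.1, -16.5], [0, 0, 0, -0.1, -16.5]],
  ],
  squeeze=50,
)

```text
t: 4.2
tool_pos: [0.5608, -0.0188, 0.1887]
ee_rot: [-2.581, -1.782, -0.005]
wrist_force: [-3.8, 5.6, 9.9]
width: 0.149
finger_force: 51.9
```

```bash
python3 - <<'E'
from h import *
plan([.5605,-.0244,.182])
s=state();print(s["width"],s["finger_force"],np.round(s["wrist_force"],1),np.round(s["moment"],2))
E
```

```text
shift [-0.21  0.07  0.27] turn 0 y now -0.362 tilt -1.0 pos [ 0.5608 -0.0188  0.1887] j7 -0.54 t 4.2
0.14893391034275702 51.86737418174744 [-3.8  5.6  9.9] [1.56 1.06 0.06]
```

Call:
send_rows(
  moves=[
    [[50, 0, 0, 0, 0], [50, 0, 0, 0, 0], [50, 0, 0, 0, 0], [50, 0, 0, -1.5, 0], [50, 0, 0, -3.0, 0], [50, 0, 0, -4.0, 0], [50, 0, 0, -4.0, 0], [50, 0, 0, -4.0, 0]],
  ],
)

```text
t: 4.87
tool_pos: [0.5618, -0.0253, 0.2878]
ee_rot: [2.587, 1.777, 0.003]
wrist_force: [0.5, -0.1, -1.3]
width: 0.588
finger_force: 0.0
```

```bash
python3 - <<'E'
from h import *
plan([.5605,-.0244,.182])
c=capture("wrist");f=c["frame"]
p=proj(c,np.array([.551,.0,.1]));x,y=[int(v) for v in p];print(p,c["world_from_camera"][:3,3])
x0,y0=max(0,x-90),max(0,y-85);np.save("w2.npy",f);print(x0,y0)
cv2.imwrite("pics/w2c.png",cv2.resize(f[y0:y0+170,x0:x0+190,::-1],(665,595),interpolation=cv2.INTER_CUBIC))
E
```

```text
shift [ 0.01 -0.08  4.23] turn 0 y now -0.367 tilt -1.0 pos [ 0.5618 -0.0253  0.2878] j7 -0.49 t 4.87
(np.float64(243.2632892965502), np.float64(145.59442085692712)) [0.58934873 0.0503706  0.43135976]
153 60
```

View pics/w2c.png

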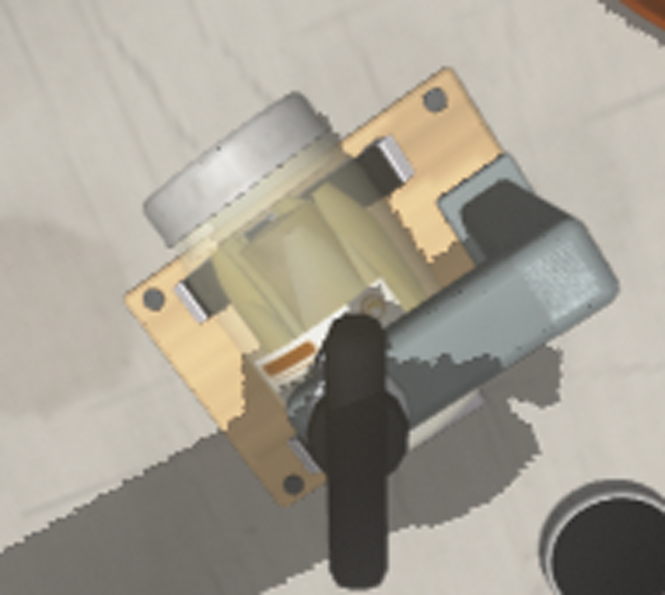

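The pad is off. The lid's silhouette corners are at (147,208), (300,93), (172,246) and (335,130). The label's visible edge runs from (262,368) to (398,296) under the wing.

```bash
cat >> h.py <<'E'
def cradle():
    yaw=.25;return np.array([.551,.0015,0]),Ro.from_euler('z',yaw).as_matrix()
def cyl(c,u,v,O,R,r=.034):
    "ray on jar cylinder -> (angle from vertical towards front, y along axis)"
    o,d=ray(c,u,v);o=R.T@(o-O);d=R.T@d;o[2]-=.085
    a=d[0]**2+d[2]**2;b=o[0]*d[0]+o[2]*d[2];k=o[0]**2+o[2]**2-r*r;D=b*b-a*k
    if D<0:return None
    p=o+d*(-b-D**.5)/a;return np.degrees(np.arctan2(-p[0],p[2])).round(1),p[1].round(4)
E
python3 - <<'E'
from h import *
c=capture("wrist");g=lambda x,y:(153+x/3.5-.4,60+y/3.5-.4)
q=np.array([onz(c,*g(*p),.09)[:2] for p in((147,208),(300,93),(172,246),(335,130))]);print(q.round(4))
print("lid c",q.mean(0),"face dir",[np.arctan2(*(b-a)[::-1]) for a,b in((q[0],q[1]),(q[2],q[3]))],[np.hypot(*(b-a)) for a,b in((q[0],q[1]),(q[2],q[3]))])
cor={k:onz(c,*g(*p),.016) for k,p in dict(fl=(125,297),bl=(450,66),fr=(285,507)).items()};print(cor)
L=(q.mean(0));R=Ro.from_euler('z',.25).as_matrix();O=np.append(L,0)-R@[0,.0475,0];print("origin",O)
print([cyl(c,*g(*p),O,R) for p in((262,365),(398,296),(340,320))])
E
```

```text
[[0.5081 0.0466]
 [0.5676 0.0614]
 [0.5105 0.0326]
 [0.5736 0.0472]]
lid c [0.53994514 0.04694357] face dir [np.float64(0.24330988304671308), np.float64(0.2264709726787176)] [np.float64(0.06129667428624002), np.float64(0.06478612449197048)]
{'fl': array([0.46725105, 0.01700918, 0.016     ]), 'bl': array([0.61946805, 0.05237329, 0.016     ]), 'fr': array([ 0.49238841, -0.09048145,  0.016     ])}
origin [0.55169682 0.00092023 0.        ]
[(np.float64(60.4), np.float64(-0.0062)), (np.float64(-37.3), np.float64(-0.0118)), (np.float64(-4.2), np.float64(-0.0065))]
```

```bash
python3 - <<'E'
from h import *
plan([.539,.050,.2],.235)
E
```

```text
shift [ 2.52 -1.85  3.39] turn -6.9 y now -0.367 tilt -1.0 pos [ 0.5598 -0.0253  0.2847] j7 -0.49 t 4.97
```

Call:
send_rows(
  moves=[
    [[85, 1.3, -0.9, 0, -1.4], [85, 2.52, -1.85, 0, -6.9], [85, 2.52, -1.85, 0, -6.9], [85, 2.52, -1.85, 0, -6.9], [85, 2.52, -1.85, 0, -6.9], [85, 2.52, -1.85, 2, -6.9], [85, 2.52, -1.85, 3.5, -6.9], [85, 2.52, -1.85, 5, -6.9], [85, 2.52, -1.85, 6, -6.9], [85, 2.52, -1.85, 6, -6.9], [85, 2.52, -1.85, 6, -6.9]],
  ],
)

```text
t: 5.88
tool_pos: [0.5374, 0.0505, 0.1334]
ee_rot: [-1.94, -2.464, 0.007]
wrist_force: [0.5, -0.2, 0.9]
width: 0.995
finger_force: 0.0
```

```bash
python3 - <<'E'
from h import *
plan([.539,.050,.075],.235)
E
```

```text
shift [-0.04  0.07  2.34] turn 0.02 y now 0.237 tilt -1.0 pos [0.5374 0.0505 0.1334] j7 -0.13 t 5.88
```

Call:
send_rows(
  moves=[
    [[85, 0, 0.05, 1.0, 0], [85, 0, 0.05, 2.0, 0], [85, 0, 0.05, 2.5, 0], [85, 0, 0.05, 2.5, 0], [85, 0, 0.2, 2.5, 0], [85, 0, 0.35, 2.5, 0], [85, 0, 0.35, 2.5, 0]],
  ],
)

```text
t: 6.47
tool_pos: [0.551, 0.0537, 0.0759]
ee_rot: [1.942, 2.466, 0.004]
wrist_force: [-0.1, 0.1, -0.5]
width: 0.993
finger_force: 0.0
```

```bash
cat >> h.py <<'E'
def st():
    s=state();R=Ro.from_rotvec(s["ee_rot"]).as_matrix();print("t",round(s["t"],2),"pos",np.round(s["tool_pos"],4),"F tool",(R.T@s["wrist_force"]).round(1),"width",round(s["width"],3),"ff",round(s["finger_force"],1))
E
python3 -c "
from h import *
st()"
```

```text
t 6.47 pos [0.551  0.0537 0.0759] F tool [ 0.1 -0.1  0.5] width 0.993 ff 0.0
```

Call:
send_rows(
  moves=[
    [[85, 0, 0.08, 0.1, 0], [85, 0, 0.16, 0.1, 0], [85, 0, 0.16, 0.1, 0]],
  ],
)

```text
t: 6.72
tool_pos: [0.5511, 0.0541, 0.0714]
ee_rot: [-1.943, -2.466, 0.005]
wrist_force: [-4.2, -0.9, 5.0]
width: 0.993
finger_force: 2.6
```

```bash
python3 -c "
from h import *
st()"
```

```text
t 6.72 pos [0.5511 0.0541 0.0714] F tool [ 0.1 -4.3 -5. ] width 0.993 ff 2.6
```

Call:
send_rows(
  moves=[
    [[85, 0, 0.08, 0.1, 0], [85, 0, 0.08, 0.2, 0], [85, 0, 0.08, 0.3, 0], [85, 0, 0.08, 0.4, 0]],
  ],
)

```text
t: 7.05
tool_pos: [0.5508, 0.0543, 0.0606]
ee_rot: [-1.941, -2.464, 0.01]
wrist_force: [-7.5, -1.4, 6.4]
width: 0.994
finger_force: 3.8
```

```bash
python3 - <<'E'
from h import *
st()
c=capture("wrist");f=c["frame"];c2=capture("scene")
print(proj(c,np.array([.55,.0,.119])))
a=cv2.resize(f[60:260,130:380,::-1],(500,400));b=cv2.resize(c2["frame"][155:240,215:290,::-1],(300,340));b=cv2.copyMakeBorder(b,0,60,0,0,0)
cv2.imwrite("pics/w3.png",np.hstack([a,b]))
E
```

```text
t 7.05 pos [0.5508 0.0543 0.0606] F tool [ 0.4 -7.6 -6.4] width 0.994 ff 3.8
(np.float64(229.32692567139839), np.float64(425.74136189738186))
```

View pics/w3.png

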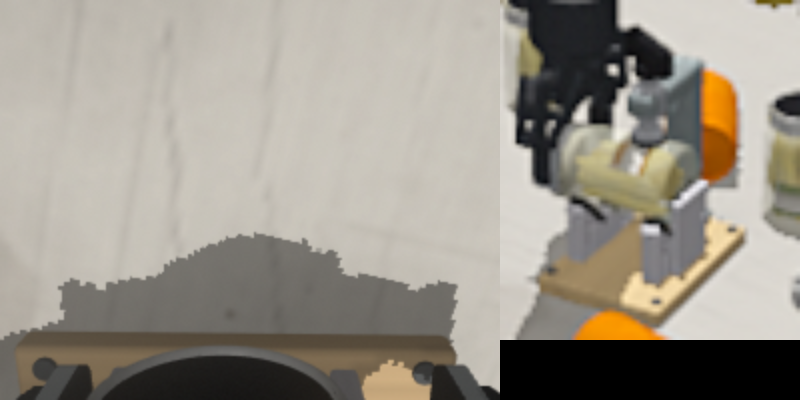

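The wrist view now looks past the jar and shows the lid rim at (230,375). The scene crop shows the label's striped patch at (640,155), near the top of the jar. I'll measure the roll by unwrapping the label zone from the scene camera.

```bash
cat >> h.py <<'E'
def unwrap(c,f):
    O=np.array([.5511,.0008,0]);R=Ro.from_euler('z',.235).as_matrix()
    ph=np.arange(-20,112,2);ys=np.arange(-.054,.0,.001)
    mp=np.array([[proj(c,O+R@[-.034*np.sin(np.radians(p)),y,.085+.034*np.cos(np.radians(p))]) for y in ys] for p in ph],np.float32)
    return ph,ys,cv2.remap(f,mp[...,0],mp[...,1],cv2.INTER_LINEAR)
E
python3 - <<'E'
from h import *
c=capture("scene");o=[]
for f in(np.load("scene0.npy"),c["frame"]):
    ph,ys,u=unwrap(c,f);o.append(cv2.resize(u[:,:,::-1],(390,594),interpolation=cv2.INTER_NEAREST))
    hsv=cv2.cvtColor(u,cv2.COLOR_RGB2HSV);print(dict(zip(ph.tolist(),hsv[:,8:40,1].min(1).tolist())))
cv2.imwrite("pics/u1.png",np.hstack(o))
E
```

```text
{-20: 6, -18: 6, -16: 6, -14: 6, -12: 3, -10: 3, -8: 0, -6: 0, -4: 5, -2: 3, 0: 7, 2: 11, 4: 4, 6: 8, 8: 7, 10: 7, 12: 0, 14: 4, 16: 9, 18: 11, 20: 12, 22: 12, 24: 11, 26: 11, 28: 12, 30: 12, 32: 13, 34: 11, 36: 11, 38: 8, 40: 11, 42: 11, 44: 11, 46: 10, 48: 7, 50: 4, 52: 6, 54: 23, 56: 41, 58: 57, 60: 65, 62: 63, 64: 63, 66: 63, 68: 63, 70: 63, 72: 63, 74: 65, 76: 66, 78: 67, 80: 68, 82: 68, 84: 70, 86: 72, 88: 76, 90: 79, 92: 83, 94: 86, 96: 88, 98: 90, 100: 88, 102: 81, 104: 74, 106: 66, 108: 55, 110: 45}
{-20: 7, -18: 7, -16: 9, -14: 7, -12: 9, -10: 3, -8: 0, -6: 3, -4: 3, -2: 0, 0: 4, 2: 0, 4: 0, 6: 0, 8: 0, 10: 0, 12: 4, 14: 8, 16: 11, 18: 10, 20: 12, 22: 12, 24: 12, 26: 11, 28: 10, 30: 9, 32: 8, 34: 7, 36: 8, 38: 9, 40: 10, 42: 10, 44: 10, 46: 8, 48: 6, 50: 3, 52: 12, 54: 20, 56: 33, 58: 52, 60: 63, 62: 63, 64: 64, 66: 62, 68: 62, 70: 64, 72: 65, 74: 66, 76: 67, 78: 67, 80: 70, 82: 71, 84: 73, 86: 74, 88: 77, 90: 79, 92: 82, 94: 84, 96: 86, 98: 87, 100: 89, 102: 85, 104: 75, 106: 67, 108: 54, 110: 39}
```

View pics/u1.png

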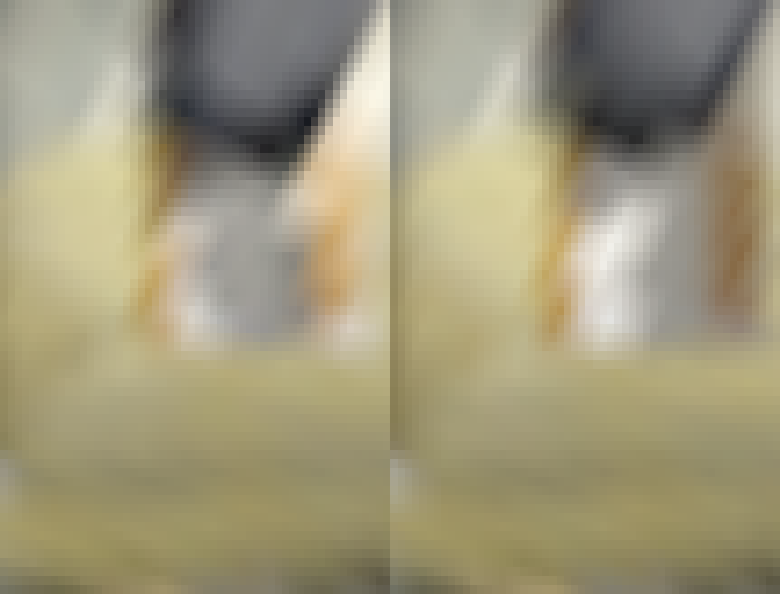

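The label's front edge hasn't moved (unwrap row about 345, so 56.6° in both images). That puts the label middle at about 2°. Pushing down on the front only loads the V supports, so I'll lift with the other pad at the back of the lid to unload them.

Call:
send_rows(
  moves=[
    [[85, 0, -0.2, 0, 0], [85, 0, -0.5, 0.3, 0], [85, 0, -0.85, 0.3, 0], [85, 0, -0.95, 0.3, 0], [85, 0, -0.98, 0.3, 0], [85, 0, -0.98, 0.3, 0]],
  ],
)

```text
t: 7.7
tool_pos: [0.5309, 0.0486, 0.054]
ee_rot: [1.944, 2.467, 0.001]
wrist_force: [0.1, 0.3, 0.3]
width: 0.997
finger_force: 0.0
```

```bash
python3 -c "
from h import *
st()"
```

```text
t 7.7 pos [0.5309 0.0486 0.054 ] F tool [ 0.2  0.2 -0.3] width 0.997 ff 0.0
```

Call:
send_rows(
  moves=[
    [[85, 0, -0.06, 0, 0], [85, 0, -0.12, 0, 0], [85, 0, -0.18, -0.05, 0], [85, 0, -0.18, -0.1, 0]],
  ],
)

```text
t: 8.03
tool_pos: [0.5284, 0.0487, 0.0573]
ee_rot: [1.942, 2.467, 0.006]
wrist_force: [3.6, 1.6, 0.5]
width: 0.993
finger_force: 2.0
```

```bash
python3 -c "
from h import *
st()"
```

```text
t 8.03 pos [0.5284 0.0487 0.0573] F tool [ 0.7  3.9 -0.4] width 0.993 ff 2.0
```

Call:
send_rows(
  moves=[
    [[85, 0, 0, -0.1, 0], [85, 0, 0, -0.2, 0], [85, 0, 0, -0.3, 0], [85, 0, 0, -0.4, 0]],
  ],
)

```text
t: 8.37
tool_pos: [0.527, 0.0479, 0.0664]
ee_rot: [1.943, 2.467, 0.002]
wrist_force: [5.2, 1.6, -4.3]
width: 0.997
finger_force: 2.8
```

```bash
cat >> h.py <<'E'
def look(k):
    st();c=capture("scene");ph,ys,u=unwrap(c,c["frame"]);np.save(f"u{k}.npy",u)
    hsv=cv2.cvtColor(u,cv2.COLOR_RGB2HSV)
    # label front edge: saturation (white paper low, glass/pickle high) in clean columns
    s=np.median(hsv[:,24:40,1],1);print("sat",list(zip(ph[30:].tolist(),s[30:].astype(int).tolist()))[::2])
    f=c["frame"][150:245,205:300,::-1];return f
E
python3 -c "
from h import *
f=look(2)"
```

```text
t 8.37 pos [0.527  0.0479 0.0664] F tool [0.3 5.4 4.4] width 0.997 ff 2.8
sat [(40, 14), (44, 13), (48, 12), (52, 10), (56, 25), (60, 50), (64, 73), (68, 81), (72, 82), (76, 82), (80, 81), (84, 82), (88, 86), (92, 90), (96, 91), (100, 91), (104, 82), (108, 62)]
```

Call:
send_rows(
  moves=[
    [[85, 0, 0, -0.15, 0], [85, 0, 0, -0.3, 0], [85, 0, 0, -0.45, 0], [85, 0, 0, -0.45, 0]],
  ],
)

```text
t: 8.75
tool_pos: [0.5264, 0.0477, 0.0781]
ee_rot: [1.944, 2.467, -0.0]
wrist_force: [3.8, 0.5, -0.7]
width: 0.994
finger_force: 1.6
```

```bash
python3 -c "
from h import *
f=look(3)
c=capture('side')
g=c['frame'][160:250,220:310,::-1]
a=np.load('scene0.npy')[150:245,205:300,::-1]
cv2.imwrite('pics/s3.png',np.hstack([cv2.resize(x,(260,500),interpolation=cv2.INTER_CUBIC) if 0 else cv2.resize(x,(266,266),interpolation=cv2.INTER_CUBIC) for x in(a,f,g)]))
u=unwrap(capture('scene'),np.load('scene0.npy'))[2];print(np.median(cv2.cvtColor(u,cv2.COLOR_RGB2HSV)[30::2,24:40,1],1).astype(int))"
```

```text
t 8.75 pos [0.5264 0.0477 0.0781] F tool [-0.4  3.8  0.7] width 0.994 ff 1.6
sat [(40, 13), (44, 14), (48, 13), (52, 12), (56, 24), (60, 49), (64, 73), (68, 80), (72, 81), (76, 83), (80, 83), (84, 83), (88, 87), (92, 90), (96, 92), (100, 92), (104, 83), (108, 62)]
[14 13 10 16 46 72 80 79 80 80 79 80 86 91 91 91 85 64]
```

View pics/s3.png

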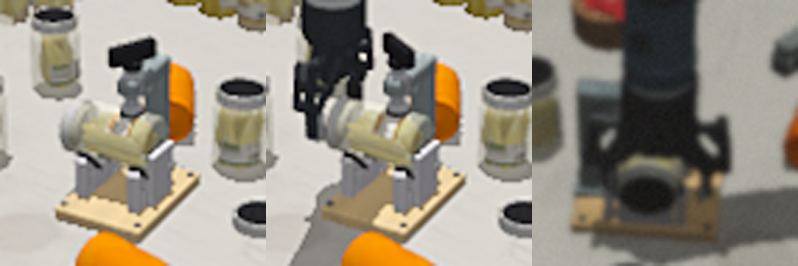

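The left and middle crops show the label almost unmoved, about 3° by the edge profile, and the side view shows the lid centred between the fingers. The play under the pad, about 1 mm, seems to block the jar as it starts to climb. I'll back the screw off further, still under half a turn.

```bash
python3 -c "
from h import *
plan([.5605,-.0235,.29],-.362)"
```

```text
shift [-3.09  0.66 -8.48] turn 6.86 y now 0.236 tilt -1.0 pos [0.5265 0.0477 0.0779] j7 -0.18 t 8.9
```

Call:
send_rows(
  moves=[
    [[85, 0, 0.4, -0.5, 0], [70, 0, 0.4, -2.1, 0], [50, 0, 0.4, -3.7, 0], [50, 0, 0.4, -5.3, 0], [50, 0, 0.4, -6.9, 0], [50, -0.5, 0.5, -8.2, 1.4], [50, -1.5, 0.6, -8.2, 2.8], [50, -3.09, 0.66, -8.2, 4.2], [50, -3.09, 0.66, -8.2, 5.6], [50, -3.09, 0.66, -8.2, 6.86], [50, -3.09, 0.66, -8.2, 6.86], [50, -3.09, 0.66, -6.6, 6.86], [50, -3.09, 0.66, -5.0, 6.86], [50, -3.09, 0.66, -4.3, 6.86], [50, -3.09, 0.66, -4.3, 6.86], [0, -3.09, 0.66, -4.3, 6.86], [0, -3.09, 0.66, -4.3, 6.86], [0, -3.09, 0.66, -4.3, 6.86], [0, -3.09, 0.66, -4.3, 6.86], [0, -3.09, 0.66, -4.3, 6.86]],
  ],
  squeeze=50,
)

```text
t: 10.57
tool_pos: [0.5595, -0.0216, 0.1882]
ee_rot: [-2.582, -1.786, 0.002]
wrist_force: [-6.2, 1.4, 7.6]
width: 0.156
finger_force: 63.9
```

```bash
python3 -c "
from h import *
st();plan([.5605,-.0235,.187])"
```

```text
t 10.57 pos [ 0.5595 -0.0216  0.1882] F tool [-0.9 -6.3 -7.6] width 0.156 ff 63.9
shift [-0.06  0.06  0.05] turn 0 y now -0.36 tilt -1.0 pos [ 0.5595 -0.0216  0.1882] j7 -0.54 t 10.57
```

Call:
send_rows(
  moves=[
    [[0, 0, 0, 0, -1.3], [0, 0, 0, 0, -2.6], [0, 0, 0, -0.02, -3.9], [0, 0, 0, -0.03, -5.2], [0, 0, 0, -0.04, -6.5], [0, 0, 0, -0.05, -7.8], [0, 0, 0, -0.06, -9.1], [0, 0, 0, -0.07, -10.4], [0, 0, 0, -0.08, -11.7], [0, 0, 0, -0.09, -13], [0, 0, 0, -0.1, -14.3], [0, 0, 0, -0.1, -15.2], [0, 0, 0, -0.1, -15.2], [0, 0, 0, -0.1, -15.2]],
  ],
)

```text
t: 11.73
tool_pos: [0.5588, -0.0218, 0.1907]
ee_rot: [-0.935, -2.995, 0.002]
wrist_force: [-8.2, 1.5, 9.8]
width: 0.151
finger_force: 64.1
```

```bash
python3 -c "
from h import *
st();plan([.5390,.0500,.29],.235)"
```

```text
t 11.73 pos [ 0.5588 -0.0218  0.1907] F tool [ 7.6 -3.5 -9.7] width 0.151 ff 64.1
shift [ 2.3   1.9  -3.97] turn 8.38 y now 0.966 tilt -1.0 pos [ 0.5588 -0.0218  0.1907] j7 0.72 t 11.73
```

Call:
send_rows(
  moves=[
    [[50, 0, 0, -0.1, 0], [50, 0, 0, -0.1, 0], [60, 0, 0, -1.6, 0], [70, 0, 0, -3.2, 0], [85, 0.5, 0.4, -4.0, 1.4], [85, 1.4, 1.2, -4.0, 2.8], [85, 2.3, 1.9, -4.0, 4.2], [85, 2.3, 1.9, -4.0, 5.6], [85, 2.3, 1.9, -4.0, 7.0], [85, 2.3, 1.9, -4.0, 8.38], [85, 2.3, 1.9, -2.5, 8.38], [85, 2.3, 1.9, -0.9, 8.38], [85, 2.3, 1.9, 0.7, 8.38], [85, 2.3, 1.9, 2.3, 8.38], [85, 2.3, 1.9, 3.5, 8.38], [85, 2.3, 1.9, 3.5, 8.38], [85, 2.3, 1.9, 3.5, 8.38]],
  ],
)

```text
t: 13.15
tool_pos: [0.54, 0.0481, 0.0995]
ee_rot: [-1.947, -2.463, 0.002]
wrist_force: [0.6, -0.4, 0.1]
width: 0.998
finger_force: 0.0
```

```bash
python3 -c "
from h import *
st();plan([.5390,.0513,.053],.235)"
```

```text
t 13.15 pos [0.54   0.0481 0.0995] F tool [-0.5  0.5 -0.1] width 0.998 ff 0.0
shift [ 0.13 -0.    1.86] turn -0.02 y now 0.233 tilt -1.0 pos [0.54   0.0481 0.0995] j7 -0.2 t 13.15
```

Call:
send_rows(
  moves=[
    [[85, 0.1, 0, 1.2, 0], [85, 0.1, 0, 1.86, 0], [85, 0.1, 0, 1.86, 0], [85, 0.1, -0.3, 1.86, 0], [85, 0.1, -0.5, 1.86, 0], [85, 0.1, -0.6, 1.86, 0], [85, 0.1, -0.66, 1.8, 0], [85, 0.1, -0.66, 1.7, 0], [85, 0.1, -0.68, 1.6, 0], [85, 0.1, -0.7, 1.5, 0], [85, 0.1, -0.72, 1.4, 0], [85, 0.1, -0.74, 1.3, 0]],
  ],
)

```text
t: 14.15
tool_pos: [0.5236, 0.0479, 0.0693]
ee_rot: [1.945, 2.463, 0.007]
wrist_force: [4.3, 3.6, -0.5]
width: 0.994
finger_force: 2.5
```

```bash
python3 -c "
from h import *
look(5)"
```

```text
t 14.15 pos [0.5236 0.0479 0.0693] F tool [2.5 5.  0.5] width 0.994 ff 2.5
sat [(40, 11), (44, 12), (48, 12), (52, 11), (56, 10), (60, 28), (64, 59), (68, 79), (72, 84), (76, 83), (80, 81), (84, 83), (88, 87), (92, 90), (96, 92), (100, 91), (104, 80), (108, 59)]
```

Call:
send_rows(
  moves=[
    [[85, 0, -0.08, -0.1, 0], [85, 0, -0.16, -0.25, 0], [85, 0, -0.16, -0.4, 0]],
  ],
)

```text
t: 14.45
tool_pos: [0.5198, 0.0474, 0.0784]
ee_rot: [1.945, 2.464, 0.009]
wrist_force: [7.8, 4.3, -5.7]
width: 0.991
finger_force: 4.5
```

```bash
python3 -c "
from h import *
look(6)"
```

```text
t 14.45 pos [0.5198 0.0474 0.0784] F tool [2.4 8.6 5.8] width 0.991 ff 4.5
sat [(40, 11), (44, 11), (48, 13), (52, 13), (56, 13), (60, 10), (64, 18), (68, 44), (72, 78), (76, 90), (80, 87), (84, 85), (88, 85), (92, 89), (96, 94), (100, 95), (104, 83), (108, 64)]
```

Call:
send_rows(
  moves=[
    [[75, 0, 0.2, 0, 0], [64, 0, 0.42, 0, 0], [60, 0, 0.46, 0, 0], [60, 0, 0.46, 0, 0], [60, 0, 0.46, 0, 0]],
  ],
  squeeze=40,
)

```text
t: 14.92
tool_pos: [0.5315, 0.0493, 0.0792]
ee_rot: [1.951, 2.46, 0.007]
wrist_force: [3.7, 4.1, 4.1]
width: 0.731
finger_force: 41.6
```

```bash
python3 -c "
from h import *
look(7);plan([.5390,.0513,.07],.235)"
```

```text
t 14.92 pos [0.5315 0.0493 0.0792] F tool [ 3.1  4.6 -4.1] width 0.731 ff 41.6
sat [(40, 11), (44, 12), (48, 12), (52, 13), (56, 13), (60, 10), (64, 18), (68, 43), (72, 78), (76, 89), (80, 86), (84, 83), (88, 84), (92, 89), (96, 93), (100, 93), (104, 82), (108, 64)]
shift [0.01 0.31 0.37] turn -0.06 y now 0.23 tilt -1.0 pos [0.5315 0.0493 0.0792] j7 -0.22 t 14.97
```

Call:
send_rows(
  moves=[
    [[60, 0, 0.2, 0, 0], [60, 0, 0.4, 0, 0], [60, 0, 0.58, 0, 0], [60, 0, 0.58, 0, 0]],
  ],
)

```text
t: 15.3
tool_pos: [0.5342, 0.0513, 0.0746]
ee_rot: [-1.945, -2.449, 0.022]
wrist_force: [-6.9, 2.3, 3.8]
width: 0.73
finger_force: 42.7
```

```bash
python3 -c "
from h import *
look(8);plan([.5390,.0513,.07],.235)"
```

```text
t 15.3 pos [0.5342 0.0513 0.0746] F tool [ 3.8 -6.3 -3.7] width 0.73 ff 42.7
sat [(40, 12), (44, 12), (48, 12), (52, 11), (56, 10), (60, 23), (64, 50), (68, 77), (72, 87), (76, 84), (80, 81), (84, 84), (88, 88), (92, 92), (96, 94), (100, 85), (104, 69), (108, 46)]
shift [-0.04  0.19  0.18] turn -0.08 y now 0.228 tilt -0.9998 pos [0.5342 0.0512 0.0746] j7 -0.23 t 15.35
```

Call:
send_rows(
  moves=[
    [[60, 0, 0, -0.2, 0], [60, 0, 0.1, -0.4, 0], [60, 0, 0.1, -0.4, 0]],
  ],
)

```text
t: 15.6
tool_pos: [0.5334, 0.0518, 0.0815]
ee_rot: [-1.941, -2.446, 0.025]
wrist_force: [-6.5, 3.9, -10.0]
width: 0.731
finger_force: 48.2
```

```bash
python3 -c "
from h import *
look(9);plan([.5390,.0513,.07],.235)"
```

```text
t 15.6 pos [0.5334 0.0518 0.0815] F tool [ 5.2 -5.2 10.2] width 0.731 ff 48.2
sat [(40, 12), (44, 13), (48, 12), (52, 11), (56, 11), (60, 24), (64, 51), (68, 79), (72, 87), (76, 86), (80, 83), (84, 85), (88, 91), (92, 94), (96, 92), (100, 83), (104, 56), (108, 31)]
shift [-0.07  0.23  0.45] turn -0.06 y now 0.23 tilt -0.9997 pos [0.5334 0.0518 0.0814] j7 -0.22 t 15.65
```

Call:
send_rows(
  moves=[
    [[60, 0, -0.6, 0.3, 0], [60, 0, -0.6, 0.5, 0], [85, 0, -0.5, 0.3, 0], [85, 0, -0.4, 0.1, 0], [85, 0, -0.2, 0.1, 0], [85, 0, 0.2, 0.1, 0], [85, 0, 0.6, 0.1, 0], [85, 0, 0.9, 0.1, 0]],
  ],
)

```text
t: 16.32
tool_pos: [0.5569, 0.0588, 0.0829]
ee_rot: [-1.939, -2.446, 0.028]
wrist_force: [-24.5, 4.9, 17.2]
width: 0.992
finger_force: 14.7
```

```bash
python3 -c "
from h import *
look(10);plan([.5390,.0513,.07],.235)"
```

```text
t 16.32 pos [0.5569 0.0588 0.0829] F tool [ 10.4 -23.2 -16.5] width 0.992 ff 14.7
sat [(40, 67), (44, 68), (48, 70), (52, 70), (56, 68), (60, 71), (64, 73), (68, 75), (72, 76), (76, 74), (80, 73), (84, 77), (88, 83), (92, 88), (96, 91), (100, 91), (104, 76), (108, 51)]
shift [-0.18 -0.76  0.53] turn -0.04 y now 0.232 tilt -0.9996 pos [0.5569 0.0601 0.0827] j7 -0.23 t 16.37
```

Call:
send_rows(
  moves=[
    [[85, 0, -0.4, -0.3, 0], [85, 0, -0.9, -0.8, 0], [85, 0, -0.9, -1.5, 0], [85, 0, -0.9, -1.5, 0]],
  ],
)

```text
t: 16.7
tool_pos: [0.5478, 0.0523, 0.1249]
ee_rot: [1.947, 2.462, 0.004]
wrist_force: [0.9, 0.3, 0.9]
width: 1.001
finger_force: 0.0
```

```bash
cat >> h.py <<'E'
def prof():
    c=capture("scene");ph,ys,u=unwrap(c,c["frame"]);h=cv2.cvtColor(u,cv2.COLOR_RGB2HSV)
    for a,b in((14,24),(24,40)):print([f"{p}:{int(x)}" for p,x in zip(ph,np.median(h[:,a:b,1],1))][::2])
E
python3 -c "
from h import *
st();prof();plan([.5390,.0513,.07],.235)"
```

```text
t 16.7 pos [0.5478 0.0523 0.1249] F tool [ 0.1  0.9 -0.9] width 1.001 ff 0.0
['-20:25', '-16:30', '-12:31', '-8:26', '-4:20', '0:22', '4:31', '8:43', '12:55', '16:65', '20:68', '24:66', '28:66', '32:65', '36:65', '40:65', '44:66', '48:70', '52:76', '56:73', '60:69', '64:67', '68:65', '72:66', '76:69', '80:72', '84:74', '88:81', '92:91', '96:98', '100:100', '104:98', '108:88']
['-20:20', '-16:22', '-12:25', '-8:27', '-4:25', '0:37', '4:57', '8:61', '12:64', '16:59', '20:63', '24:66', '28:60', '32:52', '36:55', '40:57', '44:58', '48:57', '52:53', '56:61', '60:71', '64:77', '68:77', '72:78', '76:78', '80:76', '84:76', '88:83', '92:87', '96:89', '100:92', '104:87', '108:61']
shift [ 0.04 -0.35  2.16] turn -0.03 y now 0.232 tilt -1.0 pos [0.5476 0.0522 0.1239] j7 -0.19 t 16.75
```

```bash
python3 - <<'E'
from h import *
st();c=capture("scene");d=capture("side");w=capture("wrist")
A=cv2.resize(c["frame"][150:240,210:290,::-1],(400,450),interpolation=cv2.INTER_CUBIC)
B=cv2.resize(d["frame"][165:245,225:296,::-1],(400,450),interpolation=cv2.INTER_CUBIC)
cv2.imwrite("pics/last.png",np.hstack([A,B]))
E
```

```text
t 16.75 pos [0.5476 0.0522 0.1239] F tool [-0.   0.1 -0.2] width 0.993 ff 0.0
```

View pics/last.png

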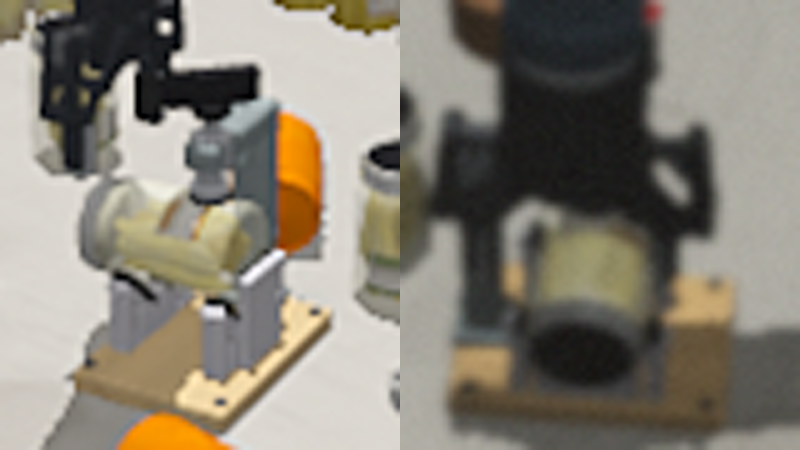

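The left crop shows the label still on top, at (190,215), with its front edge near (190,237). The side view shows the jar lying centred. That disagrees with the profile, so I'll compare the unwrapped maps as numbers.

```bash
python3 - <<'E'
from h import *
c=capture("scene");f=c["frame"]
for g in(np.load("scene0.npy"),f):
    ph,ys,u=unwrap(c,g);h=cv2.cvtColor(u,cv2.COLOR_RGB2HSV)
    print("y mm",(ys[::4]*1000).round().astype(int))
    for i in range(10,46,2):print(ph[i],h[i,::4,1],h[i,::4,2])
E
```

```text
y mm [-54 -50 -46 -42 -38 -34 -30 -26 -22 -18 -14 -10  -6  -2]
0 [22 18 17 18 21 17 18 25 14 11 13 15 28 19] [165 182 183 189 203 137  69  90 110 114  95  66 237 249]
4 [19 18 20 20 30 41  4 29 17 14 23 18 33 23] [162 180 183 200 206 132  58  78  91  91  68  97 238 244]
8 [19 23 31 34 43 71 75 11 19 13 21 43 41 28] [161 181 188 213 216 151  82  70  66  60  48 154 240 236]
12 [ 22  34  48  50  58  97 103  21   0  13  10  61  52  35] [162 187 200 215 211 165 104  85  74  38  51 217 239 229]
16 [ 32  51  58  63  66 103 106  19  11   9  38  76  67  49] [165 196 207 216 215 174 115 105 111  87 114 217 230 223]
20 [ 50  62  66  67  70 100  95  19  14  13  39  73  82  64] [172 202 211 214 216 184 134 133 144 140 176 223 225 216]
24 [68 62 66 67 70 99 64 14 14 12 31 74 92 65] [181 200 209 212 212 178 159 160 162 151 203 228 221 213]
28 [ 69  61  64  66  69 104  40  15  12  14  34  83  90  59] [177 197 208 212 212 177 192 182 166 165 190 209 217 211]
32 [ 68  60  63  66  66  94  46  19  14  14  35 102  83  55] [175 197 207 211 214 192 205 184 163 163 170 192 214 208]
36 [ 75  64  65  66  70  
[... 2435 characters left out ...]
85  81  75  67  79 111  46  10   8  12  44  86] [117 142 177 183 184 187 187 173 160 159 160 153 145 137]
52 [110  97  85  83  79  72  77  92  46  28  28  22  30  56] [118 142 173 178 178 181 185 172 160 164 162 159 152 146]
56 [112  96  87  85  80  69  69  73  56  56  56  55  56  60] [121 138 165 172 176 184 188 182 173 174 169 173 170 162]
60 [109  96  87  84  74  67  63  67  71  74  80  75  71  72] [119 136 158 169 179 184 187 183 177 178 179 181 180 177]
64 [111  95  85  77  70  66  64  68  79  83  80  79  80  80] [119 134 156 168 176 178 175 175 175 176 175 178 182 181]
68 [113  98  80  72  65  66  66  70  79  83  80  75  76  79] [117 133 156 164 168 166 167 167 168 170 170 169 172 172]
```

Comparing columns shows the label's edge still at about 55° (middle near 0°), but the jar has slid about 8 mm towards the lid end. That axial slip can help. I'll push the jar back in on its end face with closed fingers behind the axis, while stroking upwards. Sliding along the axis takes away the roll friction.

```bash
python3 -c "
from h import *
st();plan([.5519,.0832,.125],.235);plan([.5519,.0832,.06],.235)"
```

```text
t 16.95 pos [0.5453 0.052  0.1215] F tool [-0.5  0.2  0.9] width 0.995 ff 0.0
shift [ 1.16  0.55 -0.14] turn -0.03 y now 0.233 tilt -1.0 pos [0.5453 0.052  0.1215] j7 -0.19 t 16.95
shift [1.15 0.55 2.46] turn -0.03 y now 0.233 tilt -1.0 pos [0.5453 0.052  0.1215] j7 -0.19 t 16.95
```

Call:
send_rows(
  moves=[
    [[85, 0.6, 0.3, -0.6, 0], [20, 1.2, 0.55, -0.6, 0], [0, 1.2, 0.55, -0.4, 0], [0, 1.2, 0.55, 1.0, 0], [0, 1.2, 0.55, 2.3, 0], [0, 1.2, 0.55, 2.3, 0], [0, 1.0, 0.55, 2.3, 0], [0, 0.85, 0.55, 2.3, 0]],
  ],
)

```text
t: 17.62
tool_pos: [0.5542, 0.0757, 0.0653]
ee_rot: [-1.948, -2.464, 0.0]
wrist_force: [-0.1, 0.2, 1.4]
width: 0.004
finger_force: 0.0
```

```bash
python3 -c "
from h import *
st();plan([.5519,.0832,.06],.235)"
```

```text
t 17.62 pos [0.5542 0.0757 0.0653] F tool [ 0.2 -0.1 -1.4] width 0.004 ff 0.0
shift [ 0.31 -0.02  0.21] turn -0.02 y now 0.233 tilt -1.0 pos [0.5542 0.0757 0.0653] j7 -0.29 t 17.62
```

Call:
send_rows(
  moves=[
    [[0, -0.15, 0, 0, 0], [0, -0.3, 0, 0, 0], [0, -0.4, 0, -0.1, 0], [0, -0.5, 0, -0.25, 0]],
  ],
)

```text
t: 17.95
tool_pos: [0.5576, 0.07, 0.0735]
ee_rot: [-1.943, -2.466, -0.013]
wrist_force: [-1.7, 10.6, 0.7]
width: -0.002
finger_force: 2.1
```

```bash
cat >> h.py <<'E'
def lab():
    "label left edge y and front edge angle by thresholding sat"
    c=capture("scene");ph,ys,u=unwrap(c,c["frame"]);h=cv2.cvtColor(u,cv2.COLOR_RGB2HSV)[:,:,1].astype(float)
    i0=np.searchsorted(ph,30)
    row=np.median(h[i0:i0+8],0);col=np.flatnonzero(row<35);y0=ys[col[0]]*1000 if len(col) else None
    print("white cols y",None if y0 is None else (round(y0),round(ys[col[-1]]*1000)))
    if len(col)>3:
        p=np.median(h[:,col[1:-1]],1);k=[j for j in range(i0,len(ph)-1) if p[j]<40<=p[j+1]];print("front edge",[round(ph[j]+2*(40-p[j])/(p[j+1]-p[j]),1) for j in k])
E
python3 -c "
from h import *
st();lab()"
```

```text
t 17.95 pos [0.5576 0.07   0.0735] F tool [10.7  0.9 -0.6] width -0.002 ff 2.1
white cols y (-31, -15)
front edge [np.float64(52.7)]
```

Call:
send_rows(
  moves=[
    [[0, -0.05, 0, -0.2, 0], [0, -0.05, 0, -0.4, 0], [0, -0.05, 0, -0.6, 0], [0, -0.05, 0, -0.8, 0]],
  ],
)

```text
t: 18.33
tool_pos: [0.5565, 0.0682, 0.0924]
ee_rot: [-1.942, -2.465, -0.009]
wrist_force: [-1.3, 7.1, -4.8]
width: -0.002
finger_force: 3.5
```

```bash
python3 -c "
from h import *
st();lab()"
```

```text
t 18.33 pos [0.5565 0.0682 0.0924] F tool [7.1 0.4 4.8] width -0.002 ff 3.5
white cols y (-32, -15)
front edge [np.float64(54.0)]
```

Call:
send_rows(
  moves=[
    [[0, 0.7, 0, 0, 0], [0, 0.7, 0, -1.6, 0], [30, 0.7, -0.2, -2.9, 0], [85, 0.2, -0.5, -2.9, 0], [85, -0.3, -0.84, -2.9, 0], [85, -0.3, -0.84, -2.9, 0], [85, -0.3, -0.84, -1.6, 0], [85, -0.3, -0.84, -0.1, 0], [85, -0.3, -0.84, 1.0, 0], [85, -0.3, -0.84, 1.7, 0], [85, -0.3, -0.84, 1.7, 0], [85, -0.3, -1.2, 1.7, 0], [85, -0.3, -1.35, 1.7, 0], [85, -0.3, -1.4, 1.7, 0]],
  ],
)

```text
t: 19.55
tool_pos: [0.5287, 0.0488, 0.0518]
ee_rot: [1.943, 2.461, 0.012]
wrist_force: [5.0, 2.4, 0.7]
width: 0.996
finger_force: 2.7
```

```bash
python3 -c "
from h import *
st();lab();plan([.5395,.0494,.053],.235)"
```

```text
t 19.55 pos [0.5287 0.0488 0.0518] F tool [ 1.2  5.5 -0.6] width 0.996 ff 2.7
white cols y (-30, -15)
front edge [np.float64(60.1)]
shift [-0.08  0.43 -0.04] turn -0.01 y now 0.234 tilt -1.0 pos [0.5286 0.0488 0.052 ] j7 -0.25 t 19.6
```

Call:
send_rows(
  moves=[
    [[85, 0, -0.08, -0.15, 0], [85, 0, -0.16, -0.3, 0], [85, 0, -0.24, -0.45, 0], [85, 0, -0.32, -0.6, 0], [85, 0, -0.4, -0.75, 0], [85, 0, -0.48, -0.9, 0], [85, 0, -0.54, -1.05, 0], [85, 0, -0.54, -1.1, 0]],
  ],
)

```text
t: 20.27
tool_pos: [0.5182, 0.047, 0.0799]
ee_rot: [1.94, 2.459, 0.021]
wrist_force: [11.1, 4.2, -8.4]
width: 0.992
finger_force: 6.0
```

```bash
python3 -c "
from h import *
st();lab();plan([.5395,.0494,.053],.235)"
```

```text
t 20.27 pos [0.5182 0.047  0.0799] F tool [ 1.5 11.6  8.6] width 0.992 ff 6.0
white cols y (-34, -17)
front edge [np.float64(73.5)]
shift [-0.1   0.83  1.09] turn -0.0 y now 0.235 tilt -0.9999 pos [0.5183 0.047  0.08  ] j7 -0.22 t 20.32
```

Call:
send_rows(
  moves=[
    [[74, 0, 0.3, 0, 0], [62, 0, 0.65, 0, 0], [55, 0, 0.75, 0, 0], [55, 0, 0.75, 0, 0], [55, 0, 0.75, -0.1, 0], [55, 0, 0.75, -0.25, 0], [55, 0, 0.9, -0.25, 0], [55, 0, 1.05, -0.25, 0], [55, 0, 1.2, -0.25, 0], [55, 0, 1.2, -0.25, 0]],
  ],
  squeeze=60,
)

```text
t: 21.15
tool_pos: [0.5307, 0.0507, 0.0789]
ee_rot: [-1.943, -2.448, 0.025]
wrist_force: [-11.4, 2.8, 0.6]
width: 0.719
finger_force: 67.9
```

```bash
python3 -c "
from h import *
st();lab();plan([.5395,.0494,.08],.235)"
```

```text
t 21.15 pos [0.5307 0.0507 0.0789] F tool [  5.3 -10.4  -0.4] width 0.719 ff 67.9
white cols y (-32, -15)
front edge [np.float64(70.2)]
shift [-0.13  0.33 -0.05] turn -0.07 y now 0.229 tilt -0.9998 pos [0.5307 0.0507 0.0789] j7 -0.23 t 21.2
```

Call:
send_rows(
  moves=[
    [[55, 0, 0.2, 0.15, 0], [55, 0, 0.3, 0.3, 0], [55, 0, 0.3, 0.4, 0], [55, 0, 0.3, 0.4, 0]],
  ],
)

```text
t: 21.53
tool_pos: [0.5369, 0.0529, 0.069]
ee_rot: [-1.944, -2.445, 0.026]
wrist_force: [-13.2, 4.0, 2.8]
width: 0.722
finger_force: 63.5
```

```bash
python3 -c "
from h import *
st();lab();plan([.5395,.0494,.08],.235)"
```

```text
t 21.53 pos [0.5369 0.0529 0.069 ] F tool [  6.9 -12.   -2.5] width 0.722 ff 63.5
white cols y (-29, -14)
front edge [np.float64(65.6)]
shift [-0.16  0.06 -0.44] turn -0.09 y now 0.227 tilt -0.9997 pos [0.5369 0.0529 0.069 ] j7 -0.24 t 21.58
```

Call:
send_rows(
  moves=[
    [[55, 0, -0.25, -0.05, 0], [70, 0, -0.25, -0.05, 0], [85, 0, -0.25, -0.05, 0], [85, 0, -0.25, -0.05, 0]],
  ],
)

```text
t: 21.92
tool_pos: [0.543, 0.0502, 0.0742]
ee_rot: [1.948, 2.463, -0.001]
wrist_force: [0.9, 0.4, -0.8]
width: 0.993
finger_force: 0.0
```

```bash
python3 -c "
from h import *
st();lab();plan([.5395,.0494,.053],.235)"
```

```text
t 21.92 pos [0.543  0.0502 0.0742] F tool [0.2 1.  0.8] width 0.993 ff 0.0
white cols y (-29, -14)
front edge [np.float64(64.4)]
shift [ 0.   -0.15  0.85] turn -0.03 y now 0.232 tilt -1.0 pos [0.5432 0.0503 0.0743] j7 -0.23 t 21.97
```

Call:
send_rows(
  moves=[
    [[85, 0, -0.15, 0.6, 0], [85, 0, -0.5, 0.9, 0], [85, 0, -0.7, 0.9, 0], [85, 0, -0.75, 0.75, 0], [85, 0, -0.83, 0.6, 0], [85, 0, -0.91, 0.45, 0], [85, 0, -0.99, 0.3, 0], [85, 0, -1.07, 0.15, 0], [85, 0, -1.15, 0, 0], [85, 0, -1.23, -0.15, 0], [85, 0, -1.31, -0.3, 0], [85, 0, -1.36, -0.45, 0], [85, 0, -1.36, -0.5, 0]],
  ],
)

```text
t: 23.05
tool_pos: [0.5155, 0.0458, 0.0887]
ee_rot: [1.941, 2.459, 0.02]
wrist_force: [11.5, 4.5, -6.2]
width: 0.994
finger_force: 5.4
```

```bash
python3 -c "
from h import *
st();lab();plan([.5395,.0494,.053],.235)"
```

```text
t 23.05 pos [0.5155 0.0458 0.0887] F tool [ 1.7 12.2  6.4] width 0.994 ff 5.4
white cols y (-34, -15)
front edge [np.float64(85.0)]
shift [-0.09  0.95  1.44] turn -0.01 y now 0.234 tilt -0.9999 pos [0.5155 0.0458 0.0887] j7 -0.2 t 23.1
```

Call:
send_rows(
  moves=[
    [[74, 0, 0.3, 0, 0], [62, 0, 0.65, 0, 0], [55, 0, 0.78, 0, 0], [55, 0, 0.78, 0, 0], [55, 0, 1.0, 0, 0], [55, 0, 1.2, 0.1, 0], [55, 0, 1.4, 0.25, 0], [55, 0, 1.55, 0.4, 0], [55, 0, 1.6, 0.5, 0], [55, 0, 1.4, 0.45, 0], [70, 0, 1.35, 0.45, 0], [85, 0, 1.35, 0.45, 0], [85, 0, 1.35, 0.6, 0]],
  ],
  squeeze=70,
)

```text
t: 24.18
tool_pos: [0.5416, 0.0504, 0.0711]
ee_rot: [1.949, 2.464, -0.002]
wrist_force: [0.1, -0.1, 0.7]
width: 0.997
finger_force: 0.0
```

```bash
python3 -c "
from h import *
st();lab();plan([.5395,.0494,.053],.235)"
```

```text
t 24.18 pos [0.5416 0.0504 0.0711] F tool [-0.1  0.1 -0.7] width 0.997 ff 0.0
white cols y (-29, -5)
front edge [np.float64(91.0)]
shift [-0.02 -0.07  0.68] turn -0.03 y now 0.232 tilt -1.0 pos [0.5411 0.0504 0.0701] j7 -0.24 t 24.23
```

Call:
send_rows(
  moves=[
    [[85, 0, -0.07, 0.5, 0], [85, 0, -0.42, 0.75, 0], [85, 0, -0.62, 0.75, 0], [85, 0, -0.67, 0.6, 0], [85, 0, -0.75, 0.45, 0], [85, 0, -0.83, 0.3, 0], [85, 0, -0.91, 0.15, 0], [85, 0, -0.99, 0, 0], [85, 0, -1.07, -0.15, 0], [85, 0, -1.12, -0.25, 0]],
  ],
)

```text
t: 25.07
tool_pos: [0.5182, 0.0478, 0.0781]
ee_rot: [1.942, 2.464, 0.016]
wrist_force: [10.5, 4.4, -8.5]
width: 0.996
finger_force: 5.4
```

```bash
python3 -c "
from h import *
st();lab();prof();plan([.5395,.0494,.053],.235)"
```

```text
t 25.07 pos [0.5182 0.0478 0.0781] F tool [ 1.8 11.1  8.6] width 0.996 ff 5.4
white cols y (-34, -8)
front edge []
['-20:24', '-16:33', '-12:38', '-8:41', '-4:45', '0:50', '4:55', '8:58', '12:60', '16:73', '20:81', '24:82', '28:75', '32:58', '36:54', '40:59', '44:57', '48:43', '52:39', '56:53', '60:67', '64:68', '68:62', '72:59', '76:69', '80:88', '84:103', '88:100', '92:98', '96:95', '100:87', '104:86', '108:84']
['-20:16', '-16:17', '-12:21', '-8:30', '-4:48', '0:56', '4:53', '8:42', '12:30', '16:23', '20:16', '24:13', '28:13', '32:13', '36:13', '40:12', '44:11', '48:12', '52:12', '56:13', '60:13', '64:13', '68:13', '72:13', '76:15', '80:17', '84:16', '88:19', '92:18', '96:16', '100:19', '104:19', '108:19']
shift [-0.13  0.83  1.02] turn 0.0 y now 0.235 tilt -0.9999 pos [0.5183 0.0477 0.0784] j7 -0.22 t 25.17
```

Call:
send_rows(
  moves=[
    [[74, 0, 0.3, 0, 0], [62, 0, 0.6, 0, 0], [55, 0, 0.7, 0, 0], [55, 0, 0.7, 0, 0], [55, 0, 0.9, 0, 0], [55, 0, 1.1, 0.1, 0], [55, 0, 1.25, 0.2, 0], [55, 0, 1.35, 0.3, 0], [55, 0, 1.35, 0.35, 0], [55, 0, 1.15, 0.3, 0], [70, 0, 1.1, 0.3, 0], [85, 0, 1.1, 0.3, 0], [85, 0, 1.1, 0.3, 0]],
  ],
)

```text
t: 26.25
tool_pos: [0.5412, 0.0503, 0.0695]
ee_rot: [1.948, 2.464, -0.002]
wrist_force: [-0.2, 0.3, 0.0]
width: 0.994
finger_force: 0.0
```

```bash
python3 -c "
from h import *
st();lab();prof();plan([.5395,.0494,.053],.235)"
```

```text
t 26.25 pos [0.5412 0.0503 0.0695] F tool [ 0.3 -0.1 -0. ] width 0.994 ff 0.0
white cols y (-27, -4)
front edge [np.float64(93.6)]
['-20:27', '-16:36', '-12:41', '-8:44', '-4:46', '0:51', '4:58', '8:61', '12:62', '16:63', '20:64', '24:69', '28:75', '32:75', '36:77', '40:81', '44:86', '48:85', '52:85', '56:91', '60:90', '64:95', '68:98', '72:100', '76:101', '80:101', '84:99', '88:96', '92:96', '96:95', '100:89', '104:81', '108:78']
['-20:18', '-16:19', '-12:23', '-8:28', '-4:31', '0:25', '4:33', '8:35', '12:32', '16:24', '20:21', '24:17', '28:13', '32:14', '36:14', '40:14', '44:14', '48:12', '52:15', '56:14', '60:14', '64:15', '68:16', '72:17', '76:16', '80:17', '84:14', '88:15', '92:25', '96:55', '100:79', '104:88', '108:70']
shift [-0.02 -0.1   0.67] turn -0.03 y now 0.232 tilt -1.0 pos [0.5418 0.0506 0.0699] j7 -0.24 t 26.35
```

Call:
send_rows(
  moves=[
    [[85, 0, -0.07, 0.5, 0], [85, 0, -0.42, 0.75, 0], [85, 0, -0.62, 0.75, 0], [85, 0, -0.67, 0.6, 0], [85, 0, -0.75, 0.45, 0], [85, 0, -0.83, 0.3, 0], [85, 0, -0.91, 0.15, 0], [85, 0, -0.99, 0, 0], [85, 0, -1.07, -0.15, 0], [85, 0, -1.14, -0.3, 0], [85, 0, -1.18, -0.42, 0], [85, 0, -1.18, -0.45, 0]],
  ],
)

```text
t: 27.35
tool_pos: [0.5172, 0.0472, 0.0821]
ee_rot: [1.942, 2.463, 0.018]
wrist_force: [10.6, 5.1, -7.9]
width: 0.998
finger_force: 5.6
```

```bash
python3 -c "
from h import *
st();lab();prof();plan([.5395,.0494,.053],.235)"
```

```text
t 27.35 pos [0.5172 0.0472 0.0821] F tool [ 2.5 11.4  8.1] width 0.998 ff 5.6
white cols y (-33, -14)
front edge []
['-20:27', '-16:35', '-12:41', '-8:45', '-4:47', '0:52', '4:55', '8:59', '12:57', '16:55', '20:55', '24:60', '28:61', '32:57', '36:56', '40:61', '44:61', '48:51', '52:46', '56:50', '60:59', '64:60', '68:56', '72:48', '76:54', '80:67', '84:82', '88:94', '92:103', '96:102', '100:101', '104:95', '108:89']
['-20:19', '-16:22', '-12:23', '-8:27', '-4:42', '0:62', '4:64', '8:61', '12:56', '16:49', '20:34', '24:20', '28:12', '32:11', '36:13', '40:13', '44:14', '48:14', '52:14', '56:13', '60:13', '64:14', '68:13', '72:14', '76:15', '80:16', '84:15', '88:16', '92:16', '96:17', '100:17', '104:19', '108:22']
shift [-0.13  0.87  1.17] turn 0.0 y now 0.235 tilt -0.9999 pos [0.5172 0.0472 0.082 ] j7 -0.21 t 27.45
```

Call:
send_rows(
  moves=[
    [[74, 0, 0.3, 0, 0], [62, 0, 0.6, 0, 0], [55, 0, 0.7, 0, 0], [55, 0, 0.75, 0, 0], [55, 0, 0.9, 0, 0], [55, 0, 1.1, 0.1, 0], [55, 0, 1.25, 0.25, 0], [55, 0, 1.4, 0.4, 0], [55, 0, 1.4, 0.45, 0], [55, 0, 1.2, 0.4, 0], [70, 0, 1.15, 0.4, 0], [85, 0, 1.15, 0.4, 0], [85, 0, 1.15, 0.45, 0]],
  ],
  squeeze=110,
)

```text
t: 28.53
tool_pos: [0.54, 0.05, 0.0693]
ee_rot: [-1.948, -2.464, 0.003]
wrist_force: [-0.8, 0.1, -0.0]
width: 0.996
finger_force: 0.0
```

```bash
python3 -c "
from h import *
st();lab();prof();plan([.5395,.0494,.053],.235)"
```

```text
t 28.53 pos [0.54   0.05   0.0693] F tool [ 0.3 -0.7  0. ] width 0.996 ff 0.0
white cols y (-28, -9)
front edge []
['-20:29', '-16:38', '-12:46', '-8:51', '-4:55', '0:58', '4:61', '8:60', '12:62', '16:64', '20:65', '24:66', '28:75', '32:83', '36:85', '40:80', '44:86', '48:91', '52:94', '56:94', '60:92', '64:90', '68:94', '72:95', '76:100', '80:103', '84:102', '88:99', '92:96', '96:90', '100:89', '104:87', '108:89']
['-20:22', '-16:25', '-12:29', '-8:37', '-4:33', '0:24', '4:54', '8:67', '12:63', '16:59', '20:52', '24:40', '28:25', '32:14', '36:13', '40:16', '44:17', '48:16', '52:16', '56:14', '60:14', '64:13', '68:13', '72:15', '76:14', '80:16', '84:17', '88:15', '92:15', '96:16', '100:16', '104:18', '108:20']
shift [-0.02 -0.04  0.65] turn -0.03 y now 0.232 tilt -1.0 pos [0.5403 0.0502 0.0692] j7 -0.24 t 28.63
```

Call:
send_rows(
  moves=[
    [[85, 0, -0.04, -1.5, 0], [85, 0, -0.04, -3.1, 0], [85, 0, -0.04, -4.7, 0], [85, 0, -0.04, -6.3, 0], [85, 0, -0.5, -7.9, -1.4], [85, -0.5, -1.2, -8.5, -2.8], [85, -1.2, -2.2, -8.5, -4.2], [85, -2.3, -2.2, -8.5, -5.6], [85, -2.3, -2.2, -8.5, -7], [60, -2.3, -2.2, -8.5, -8.4], [50, -2.3, -2.2, -8.5, -9.8], [50, -2.3, -2.2, -8.5, -11.2], [50, -2.3, -2.2, -8.5, -12.6], [50, -2.3, -2.2, -8.5, -14], [50, -2.3, -2.2, -8.5, -15.3], [50, -2.3, -2.2, -8.5, -15.3]],
  ],
)

```text
t: 29.97
tool_pos: [0.5004, -0.018, 0.2823]
ee_rot: [-0.002, -3.141, -0.0]
wrist_force: [0.3, 0.2, -0.5]
width: 0.586
finger_force: 0.0
```

```bash
cat > m.py <<'E'
from h import *
def m(name):
    c=capture(name);ph,ys,u=unwrap2(c,c["frame"]);h=cv2.cvtColor(u,cv2.COLOR_RGB2HSV)
    print(name,np.round(np.array(c["world_from_camera"])[:3,3],3),"y",(ys[::4]*1e3).round().astype(int))
    for i in range(len(ph)):print(ph[i],h[i,::4,1],h[i,::4,2])
def unwrap2(c,f):
    O=np.array([.5511,.0008,0]);R=Ro.from_euler('z',.235).as_matrix()
    ph=np.arange(-20,150,5);ys=np.arange(-.048,.02,.001)
    mp=np.array([[proj(c,O+R@[-.034*np.sin(np.radians(p)),y,.085+.034*np.cos(np.radians(p))]) for y in ys] for p in ph],np.float32)
    return ph,ys,cv2.remap(f,mp[...,0],mp[...,1],cv2.INTER_LINEAR)
E
python3 -c "
from m import *
st();m('wrist')"
```

```text
t 29.97 pos [ 0.5004 -0.018   0.2823] F tool [-0.3  0.2  0.5] width 0.586 ff 0.0
wrist [ 0.418 -0.018  0.426] y [-48 -44 -40 -36 -32 -28 -24 -20 -16 -12  -8  -4   0   4   8  12  16]
-20 [33 12 12  8  0  3  6 11 10 16 60 58 59 61 60 57 61] [147 129 148 100 112  92  91  90  76 126 183 184 182 181 179 176 183]
-15 [44  9 11 11 11  6  8  9 13  0 55 55 55 58 60 60 55] [173 111 140 140 140  91  91  89  76 152 189 189 187 186 184 182 176]
-10 [48 10  8 10 10  9  9  9 14  0 59 58 58 58 61 61 56] [197 103 124 126 125 116  89  86  73 136 190 189 189 189 188 187 182]
-5 [51 14  6  6  8  8  9 13 14  2 60 60 57 57 62 63 61] [205 125  85  90  91  92  86  78  72 127 192 192 192 191 190 189 187]
0 [23 10 13 13 13 13 13 14 13 18 54 57 55 55 59 61 57] [134 131  77  77  77  76  77  75  76  71 181 192 193 193 193 192 189]
5 [14  4 52 13  3  5  5  5  5 41 48 45 49 52 53 54 53] [126 129 171  78  98  98 106 100  93  80 177 174 181 191 192 192 191]
10 [18 10 56 42 13  5  7 12 33 48 53 54 55 44 46 51 51] [127 131 178  92  80 106 104  84  61 164 167 170 173 172 183 190 191]
15 [20 16 49 52 44 29 29 40 55 51 4
[... 2727 characters left out ...]
137 133 133 131 130 127 135 138 135 129 103  65]
125 [35 40 25 40 83 85 84 82 79 78 75 83 79 78 75 67 38] [ 58  58  72 102 132 135 131 128 120 115 109 132 132 130 125 107  73]
130 [39 35 28 54 77 68 56 55 66 76 70 73 70 70 66 59 39] [ 59  58  72 100 119 120 109 102 101  97  95 126 128 128 124 108  78]
135 [35 32 48 70 35 28 28 34 54 90 53 67 67 68 62 56 37] [ 65  63  80  95 103 100 102  97  95  88 106 129 130 132 131 109  82]
140 [34 34 75 59 27 24 23 34 45 75 35 67 67 67 65 58 38] [ 75  76  82  99 105 107 109  97 102  98 125 134 137 138 137 114  88]
145 [ 34  34 100  36  25  24  22  27  39  28  25  70  67  66  65  56  39] [ 82  82  84 112 113 115 116 113 110 119 142 132 134 142 138 124  92]
```

The wrist unwrap shows the label's rear edge at about 25° in every column, so its middle is near 80°. I overshot by about 22°, so I'll do the mirrored stroke (front pad, upwards) for a smaller turn back.

Call:
send_rows(
  moves=[
    [[85, -0.5, 0.9, 0, 1.4], [85, -1.1, 1.8, 0, 2.8], [85, -1.56, 2.7, 0, 4.2], [85, -1.56, 2.7, 0, 5.6], [85, -1.56, 2.7, 0.5, 7], [85, -1.56, 2.7, 1.0, 8.4], [85, -1.56, 2.7, 1.5, 9.8], [85, -1.56, 2.7, 2.0, 11.2], [85, -1.56, 2.7, 2.5, 12.6], [85, -1.56, 2.7, 3.0, 14], [85, -1.56, 2.7, 3.8, 15.3], [85, -1.56, 2.7, 5.4, 15.3], [85, -1.56, 2.7, 7.0, 15.3], [85, -1.56, 2.7, 8.4, 15.3], [85, -1.56, 2.7, 9.1, 15.3], [85, -1.56, 2.7, 9.1, 15.3]],
  ],
)

```text
t: 31.35
tool_pos: [0.535, 0.0488, 0.05]
ee_rot: [-1.947, -2.456, 0.011]
wrist_force: [-0.7, -0.4, -0.5]
width: 0.997
finger_force: 0.0
```

```bash
python3 -c "
from h import *
st();lab();prof();plan([.5395,.0494,.053],.235)"
```

```text
t 31.35 pos [0.535  0.0488 0.05  ] F tool [-0.3 -0.8  0.5] width 0.997 ff 0.0
white cols y (-28, -6)
front edge []
['-20:29', '-16:38', '-12:45', '-8:50', '-4:55', '0:58', '4:61', '8:61', '12:62', '16:63', '20:65', '24:66', '28:75', '32:83', '36:84', '40:80', '44:85', '48:91', '52:94', '56:94', '60:93', '64:90', '68:93', '72:96', '76:100', '80:103', '84:103', '88:100', '92:96', '96:90', '100:88', '104:88', '108:88']
['-20:21', '-16:23', '-12:31', '-8:37', '-4:37', '0:23', '4:53', '8:67', '12:63', '16:59', '20:52', '24:40', '28:25', '32:14', '36:14', '40:16', '44:16', '48:16', '52:14', '56:14', '60:14', '64:14', '68:15', '72:14', '76:14', '80:16', '84:16', '88:16', '92:16', '96:15', '100:15', '104:17', '108:19']
shift [-0.02 -0.    0.07] turn -0.04 y now 0.231 tilt -1.0 pos [0.5395 0.0499 0.0547] j7 -0.23 t 31.45
```

Call:
send_rows(
  moves=[
    [[85, 0, 0.4, 0, 0], [85, 0, 0.6, 0, 0], [85, 0, 0.65, -0.15, 0], [85, 0, 0.72, -0.3, 0], [85, 0, 0.8, -0.45, 0], [85, 0, 0.88, -0.6, 0], [85, 0, 0.96, -0.75, 0], [85, 0, 1.0, -0.85, 0]],
  ],
)

```text
t: 32.12
tool_pos: [0.563, 0.0561, 0.0766]
ee_rot: [-1.947, -2.463, 0.002]
wrist_force: [-4.6, 0.3, -3.4]
width: 0.994
finger_force: 2.4
```

```bash
python3 -c "
from h import *
st();lab();prof();plan([.5395,.0494,.053],.235)"
```

```text
t 32.12 pos [0.563  0.0561 0.0766] F tool [ 1.4 -4.4  3.4] width 0.994 ff 2.4
white cols y (-27, -4)
front edge []
['-20:38', '-16:47', '-12:56', '-8:62', '-4:65', '0:66', '4:69', '8:67', '12:66', '16:68', '20:69', '24:71', '28:76', '32:75', '36:76', '40:79', '44:79', '48:77', '52:79', '56:85', '60:87', '64:85', '68:82', '72:83', '76:86', '80:87', '84:88', '88:86', '92:83', '96:76', '100:72', '104:71', '108:75']
['-20:18', '-16:19', '-12:23', '-8:30', '-4:25', '0:9', '4:18', '8:23', '12:21', '16:18', '20:17', '24:16', '28:16', '32:14', '36:14', '40:14', '44:14', '48:16', '52:16', '56:15', '60:15', '64:15', '68:15', '72:16', '76:18', '80:17', '84:17', '88:19', '92:23', '96:26', '100:23', '104:16', '108:10']
shift [-0.04 -0.98  0.95] turn -0.03 y now 0.233 tilt -1.0 pos [0.5632 0.0561 0.0767] j7 -0.22 t 32.22
```

Call:
send_rows(
  moves=[
    [[74, 0, -0.25, 0, 0], [62, 0, -0.5, 0, 0], [55, 0, -0.55, 0, 0], [55, 0, -0.6, 0, 0], [55, 0, -0.75, 0, 0], [55, 0, -0.9, 0.1, 0], [55, 0, -1.05, 0.25, 0], [55, 0, -1.2, 0.4, 0], [55, 0, -1.2, 0.45, 0], [55, 0, -1.05, 0.4, 0], [70, 0, -1.0, 0.4, 0], [85, 0, -1.0, 0.4, 0], [85, 0, -1.0, 0.4, 0]],
  ],
  squeeze=110,
)

```text
t: 33.3
tool_pos: [0.5409, 0.0487, 0.0667]
ee_rot: [1.949, 2.461, 0.001]
wrist_force: [-0.4, -0.6, 0.4]
width: 0.994
finger_force: 0.0
```

```bash
python3 -c "
from h import *
st();lab();prof();plan([.5395,.0494,.053],.235)"
```

```text
t 33.3 pos [0.5409 0.0487 0.0667] F tool [-0.5 -0.5 -0.4] width 0.994 ff 0.0
white cols y (-27, -7)
front edge []
['-20:23', '-16:30', '-12:33', '-8:33', '-4:33', '0:39', '4:47', '8:54', '12:59', '16:64', '20:67', '24:69', '28:77', '32:77', '36:76', '40:81', '44:88', '48:90', '52:83', '56:86', '60:90', '64:100', '68:102', '72:103', '76:105', '80:108', '84:105', '88:102', '92:100', '96:96', '100:95', '104:93', '108:88']
['-20:19', '-16:20', '-12:26', '-8:32', '-4:35', '0:23', '4:54', '8:66', '12:62', '16:56', '20:42', '24:27', '28:14', '32:13', '36:15', '40:17', '44:17', '48:15', '52:13', '56:13', '60:13', '64:15', '68:14', '72:16', '76:14', '80:16', '84:15', '88:15', '92:16', '96:16', '100:18', '104:19', '108:21']
shift [ 0.03 -0.    0.52] turn -0.04 y now 0.232 tilt -1.0 pos [0.5398 0.0487 0.066 ] j7 -0.22 t 33.4
```

Call:
send_rows(
  moves=[
    [[85, 0, 0.2, 0.45, 0], [85, 0, 0.5, 0.45, 0], [85, 0, 0.6, 0.45, 0], [85, 0, 0.65, 0.3, 0], [85, 0, 0.72, 0.15, 0], [85, 0, 0.8, 0, 0], [85, 0, 0.88, -0.15, 0], [85, 0, 0.92, -0.3, 0], [75, 0, 0.9, -0.35, 0], [65, 0, 0.8, -0.35, 0], [55, 0, 0.65, -0.35, 0], [55, 0, 0.5, -0.35, 0], [55, 0, 0.45, -0.35, 0]],
  ],
  squeeze=110,
)

```text
t: 34.48
tool_pos: [0.549, 0.0541, 0.0754]
ee_rot: [-1.945, -2.465, 0.0]
wrist_force: [-2.7, 2.4, 0.1]
width: 0.711
finger_force: 116.1
```

```bash
python3 -c "
from h import *
st();lab();prof();plan([.5395,.0494,.053],.235)"
```

```text
t 34.48 pos [0.549  0.0541 0.0754] F tool [ 3.  -2.1 -0.1] width 0.711 ff 116.1
white cols y (-23, -1)
front edge []
['-20:28', '-16:35', '-12:43', '-8:48', '-4:53', '0:58', '4:60', '8:63', '12:62', '16:62', '20:61', '24:63', '28:65', '32:69', '36:72', '40:74', '44:76', '48:77', '52:77', '56:77', '60:81', '64:84', '68:83', '72:83', '76:82', '80:81', '84:80', '88:82', '92:84', '96:82', '100:78', '104:74', '108:74']
['-20:21', '-16:21', '-12:24', '-8:26', '-4:27', '0:24', '4:43', '8:47', '12:41', '16:32', '20:34', '24:34', '28:29', '32:24', '36:30', '40:31', '44:23', '48:22', '52:29', '56:40', '60:46', '64:43', '68:41', '72:43', '76:42', '80:43', '84:41', '88:40', '92:40', '96:43', '100:31', '104:21', '108:19']
shift [-0.09 -0.41  0.89] turn -0.01 y now 0.234 tilt -1.0 pos [0.5491 0.0541 0.0753] j7 -0.22 t 34.58
```

Call:
send_rows(
  moves=[
    [[55, 0, -0.2, 0, 0], [55, 0, -0.4, 0.1, 0], [55, 0, -0.6, 0.2, 0], [55, 0, -0.7, 0.3, 0], [55, 0, -0.7, 0.35, 0], [55, 0, -0.5, 0.3, 0]],
  ],
)

```text
t: 35.08
tool_pos: [0.5468, 0.0543, 0.0725]
ee_rot: [1.932, 2.463, 0.025]
wrist_force: [-0.7, 5.8, 7.6]
width: 0.707
finger_force: 116.7
```

```bash
cat > p.py <<'E'
from h import *
def back():
    "label back edge per column, scene camera"
    c=capture("scene");ph,ys,u=unwrap(c,c["frame"]);h=cv2.cvtColor(u,cv2.COLOR_RGB2HSV)[:,:,1]
    print("ph\\y",(ys[20::4]*1e3).round().astype(int))
    for i in range(6,64,2):print(ph[i],h[i,20::4])
E
python3 -c "
from p import *
st();back();plan([.5395,.0494,.053],.235)"
```

```text
t 35.08 pos [0.5468 0.0543 0.0725] F tool [ 5.8  0.9 -7.6] width 0.707 ff 116.7
ph\y [-34 -30 -26 -22 -18 -14 -10  -6  -2]
-8 [45 38 43 44 23 18 11 36 43]
-4 [48 50 28 52 27 18  8 51 49]
0 [56 63 58 27 32 23 32 56 53]
4 [61 71 77 66  4 12 41 49 52]
8 [63 69 83 71 21 26 34 42 45]
12 [63 65 83 61 23 27 27 34 36]
16 [63 63 88 57 20 19 18 27 34]
20 [63 68 91 58 16 14 15 25 40]
24 [ 63  74 109  51  20  14  15  25  36]
28 [ 64  73 123  44  23  14  16  23  26]
32 [ 69  80 104  45  21  15  14  20  17]
36 [ 72  81 103  43  17  15  15  18  15]
40 [ 74  77 119  29  10  14  14  17  19]
44 [ 78  77 117  35  11  13  16  20  17]
48 [ 79  83 103  47  14  14  14  22  18]
52 [ 81  82 109  49  12  14  14  22  19]
56 [ 79  78 128  39   9  13  13  22  27]
60 [ 82  78 138  43   9  15  15  32  47]
64 [ 86  89 124  50  15  15  18  49  86]
68 [ 85  95 117  56  18  12  15  57 113]
72 [ 84  98 118  61  17  12  13  59 123]
76 [ 82  98 117  59  15  13  12  60 113]
80 [ 84  98 116  55  13  15  12  60 108]
84 [ 83  96 116  49  11  15  16  65 106]
88 [ 83  96 114  43  12  15  21  68 102]
92 [ 83  99 111  40  12  14  21  73  93]
96 [ 83  97 109  43  12  14  21  57  79]
100 [80 94 83 41 14 16 24 45 57]
104 [74 76 62 38 18 17 25 36 46]
shift [-0.12 -0.34  0.77] turn 0.06 y now 0.24 tilt -0.9998 pos [0.5468 0.0543 0.0725] j7 -0.22 t 35.13
```

Call:
send_rows(
  moves=[
    [[55, -0.15, -0.2, -0.1, 0], [55, -0.3, -0.4, -0.1, 0], [55, -0.4, -0.55, 0, 0], [55, -0.4, -0.6, 0.1, 0], [55, -0.4, -0.6, 0.15, 0]],
  ],
)

```text
t: 35.55
tool_pos: [0.5448, 0.0532, 0.0735]
ee_rot: [1.912, 2.466, 0.067]
wrist_force: [14.5, 21.1, 8.3]
width: 0.708
finger_force: 116.7
```

```bash
python3 -c "
from p import *
st();back();plan([.5395,.0494,.053],.235)"
```

```text
t 35.55 pos [0.5448 0.0532 0.0735] F tool [16.9 19.7 -7.2] width 0.708 ff 116.7
ph\y [-34 -30 -26 -22 -18 -14 -10  -6  -2]
-8 [49 58 15 45 20 13 27 36 46]
-4 [53 61 38 53 17  4  8 59 51]
0 [58 66 59 23  5 32 30 63 55]
4 [62 69 76 58 29 49 42 54 51]
8 [63 67 79 63 32 35 39 45 43]
12 [62 63 82 60 25 25 29 35 33]
16 [62 62 93 62 21 20 16 26 31]
20 [63 69 91 58 18 14 13 22 37]
24 [ 63  75 100  45  17  13  13  26  35]
28 [ 65  73 113  36  19  12  17  26  30]
32 [69 79 96 41 20 13 16 23 20]
36 [71 84 94 51 18 13 15 18 17]
40 [ 73  81 110  52   8  12  14  15  17]
44 [ 77  78 115  38  11  14  15  19  16]
48 [79 81 92 40 15 14 14 22 14]
52 [79 86 97 45 14 14 13 22 18]
56 [ 80  85 127  44   9  13  13  21  28]
60 [ 81  82 147  42  10  13  17  31  40]
64 [ 85  88 129  41  12  14  18  47  70]
68 [ 85  97 117  46  14  12  17  59 102]
72 [ 85 103 111  46  16  14  15  63 124]
76 [ 85 107 110  47  18  14  14  67 122]
80 [ 86 107 110  46  15  15  14  66 118]
84 [ 86 107 108  43  11  13  14  73 115]
88 [ 87 106 101  38  14  17  21  75 114]
92 [ 87 104  98  37  12  16  26  80 105]
96 [ 84 103  94  36  14  16  26  64  86]
100 [ 81 101  87  36  14  17  24  54  59]
104 [75 80 73 41 18 18 27 46 49]
shift [-0.1  -0.28  0.8 ] turn 0.19 y now 0.252 tilt -0.9989 pos [0.5448 0.0532 0.0735] j7 -0.19 t 35.6
```

Call:
send_rows(
  moves=[
    [[55, 0.2, 0.3, 0, 0], [55, 0.2, 0.3, 0, 1.0], [70, 0.2, 0.4, 0, 1.0], [85, 0.2, 0.4, 0, 0.5], [85, 0.2, 0.4, 0, 0]],
  ],
)

```text
t: 36.02
tool_pos: [0.5375, 0.0429, 0.0651]
ee_rot: [1.943, 2.463, 0.004]
wrist_force: [-0.5, -0.1, -0.1]
width: 0.996
finger_force: 0.0
```

```bash
python3 -c "
from p import *
st();back();plan([.5395,.0494,.053],.235)"
```

```text
t 36.02 pos [0.5375 0.0429 0.0651] F tool [ 0.1 -0.5  0.1] width 0.996 ff 0.0
ph\y [-34 -30 -26 -22 -18 -14 -10  -6  -2]
-8 [35 31 31 31 17 12 15 21 26]
-4 [32 38 26 41 20 11 12 35 29]
0 [35 50 47  4 19 10 31 41 34]
4 [43 66 60 21  4 16 43 41 41]
8 [52 73 59 28 13 29 42 43 44]
12 [63 79 49 23 17 25 34 41 44]
16 [69 87 36 15 16 20 27 38 45]
20 [73 88 39 15 13 19 26 38 40]
24 [76 89 41 15 14 18 29 39 33]
28 [ 77 105  48  10  16  17  25  29  32]
32 [ 78 106  53  15  15  15  18  17  37]
36 [ 85 103  41  12  13  13  18  14  46]
40 [ 86 111  34   9  14  15  17  15  41]
44 [ 82 123  34   8  14  17  20  17  45]
48 [ 87 113  35   9  14  14  20  14  48]
52 [ 98 104  36  11  12  13  22  16  45]
56 [ 99 102  38  11  13  15  25  33  49]
60 [ 98 113  39  10  13  19  43  55  62]
64 [ 95 130  38  10  14  21  60  85  81]
68 [100 126  34  10  15  22  73 108  92]
72 [102 116  30  10  16  20  72 120  94]
76 [105 103  31  12  14  17  71 128  90]
80 [109  98  31  13  14  15  70 126  86]
84 [112  91  28  13  15  16  72 121  83]
88 [110  88  29  15  13  16  74 120  80]
92 [107  86  26  14  12  17  70 116  80]
96 [106  89  28  12  16  21  62  84  72]
100 [101  93  48  31  23  29  58  65  59]
104 [89 90 58 61 44 39 52 54 50]
shift [0.25 0.16 0.47] turn 0.01 y now 0.236 tilt -1.0 pos [0.537  0.0424 0.0647] j7 -0.21 t 36.07
```

Call:
send_rows(
  moves=[
    [[85, 0, 0, -1.5, 0], [85, 0, 0, -3.1, 0], [85, 0, 0, -4.7, 0], [85, 0, -0.8, -6.3, 0], [85, 0, -1.8, -7.0, -1.4], [60, -0.5, -3.0, -7.0, -2.8], [50, -1.4, -4.74, -7.0, -4.2], [50, -1.4, -4.74, -7.0, -5.6], [50, -1.4, -4.74, -7.0, -7], [50, -1.4, -4.74, -7.0, -8.4], [50, -1.4, -4.74, -7.0, -9.8], [50, -1.4, -4.74, -7.0, -11.2], [50, -1.4, -4.74, -7.0, -12.6], [50, -1.4, -4.74, -7.0, -14], [50, -1.4, -4.74, -7.0, -15.3], [50, -1.4, -4.74, -7.0, -15.3]],
  ],
)

```text
t: 37.4
tool_pos: [0.4285, -0.019, 0.2396]
ee_rot: [0.004, 3.139, -0.002]
wrist_force: [-0.0, -0.2, -0.7]
width: 0.589
finger_force: 0.0
```

```bash
python3 - <<'E'
from m import *
st();c=capture("wrist");ph,ys,u=unwrap2(c,c["frame"]);h=cv2.cvtColor(u,cv2.COLOR_RGB2HSV)
print("y",(ys[10:50:4]*1e3).round().astype(int))
for i in range(2,29):print(ph[i],h[i,10:50:4,1],h[i,10:50:4,2])
E
```

```text
t 37.4 pos [ 0.4285 -0.019   0.2396] F tool [ 0.  -0.2  0.7] width 0.589 ff 0.0
y [-38 -34 -30 -26 -22 -18 -14 -10  -6  -2]
-10 [ 3  0  3  5  3  0  3 61 66 64] [ 99  99  96  99 100  99  88 129 175 178]
-5 [ 6  0  0  0  3  0 11 58 63 61] [ 81 101 101 101 101 100  72 133 171 171]
0 [25  3  3  0  3 10 27 57 56 56] [ 51  88 101 101 100  78  56 174 165 165]
5 [46 12 10 10  7 11 36  9  7 31] [132  66  79  78  76  68  49 200 231 196]
10 [47 42 24 23 29 41 20 38 26 30] [163  79  53  55  53  50 126 224 228 197]
15 [43 67 96 30 27 24 22 33 53 26] [177 156  88  69  75 107 140 193 225 197]
20 [57 60 83 20 23 22 22 49 58 31] [179 173 110 117 101 105 142 131 217 205]
25 [ 70  80 100  21  24  25  20  26  24  37] [179 160 102 123 108 103 139 137 146 206]
30 [ 75  81 101  17  22  22  21  20  22  54] [174 171 164 133 130 126 136 138 140 198]
35 [ 74  88 104  19  21  21  23  38  21  54] [165 160 157 217 136 135 134 128 157 190]
40 [72 78 90 18 20 21 19 44 20 51] [156 157 159 207 205 134 132 123 205 179]
45 [ 80  91 103  19  18  20  24  37  18  46] [163 151 143 197 196 194 130 125 197 172]
50 [80 89 90 
[... 496 characters left out ...]
  61  63  27  29  29  38  68 102  63] [ 84  79  97 103 106 107  94  97  85 121]
85 [39 66 65 29 32 29 40 69 99 64] [ 72  73  90  96  97  98  89  89  80 115]
90 [43 64 64 32 36 37 37 57 68 69] [ 71  72  87  96  98  97  90  90  90 114]
95 [49 49 52 76 70 67 72 72 67 76] [ 63  73  94 118 117 110 110 114 110 118]
100 [52 25 63 86 84 85 88 85 84 86] [ 59  82 110 130 128 126 128 126 124 128]
105 [53 18 74 88 88 84 89 90 90 88] [ 58  87 120 131 131 127 129 128 128 130]
110 [56 20 85 88 88 88 87 90 88 89] [ 59  88 129 131 131 128 129 128 128 129]
115 [50 18 88 86 88 86 86 88 89 89] [ 61  87 131 131 131 127 130 128 129 129]
120 [43 23 88 87 86 86 88 88 89 89] [ 65  88 131 132 130 127 130 128 129 129]
```

The scene view puts the label edges at about 9° and 101°, and the wrist view puts the rear edge at about 3°. The label middle is therefore near 53–55°, and the axial offset is about 3 mm, inside tolerance. Now I'll re-clamp.

Call:
send_rows(
  moves=[
    [[50, 0, 0, -1.2, 1.4], [50, 0, 0, -2.0, 2.8], [50, -1.6, -0.1, -2.0, 4.2], [50, -3.2, -0.14, -2.0, 5.6], [50, -4.8, -0.14, -2.0, 6.93], [50, -5.2, -0.14, -2.0, 6.93], [50, -5.2, -0.14, -2.0, 6.93], [50, -5.2, -0.14, -0.8, 6.93], [50, -5.2, -0.14, 0.8, 6.93], [50, -5.2, -0.14, 2.0, 6.93], [50, -5.2, -0.14, 2.0, 6.93], [0, -5.2, -0.14, 2.0, 6.93], [0, -5.2, -0.14, 2.0, 6.93], [0, -5.2, -0.14, 2.0, 6.93], [0, -5.2, -0.14, 2.0, 6.93], [0, -5.2, -0.14, 2.0, 6.93]],
  ],
  squeeze=60,
)

```text
t: 38.78
tool_pos: [0.5591, -0.0221, 0.192]
ee_rot: [0.938, 2.994, -0.001]
wrist_force: [-2.2, -1.4, 6.2]
width: 0.148
finger_force: 61.7
```

```bash
python3 -c "
from p import *
st();plan([.559,-.0225,.189],-1.805);back()" | grep -v "^-"
```

```text
t 38.78 pos [ 0.5591 -0.0221  0.192 ] F tool [ 1.  -2.4 -6.2] width 0.148 ff 61.7
shift [-0.   -0.02  0.12] turn 31.72 y now 0.963 tilt -1.0 pos [ 0.5591 -0.0221  0.192 ] j7 0.74 t 38.78
ph\y [-34 -30 -26 -22 -18 -14 -10  -6  -2]
0 [50 73 74  8 17 11  8 27 25]
4 [55 93 94 20  0  5 22 30 30]
8 [61 94 82 27  9 12 26 35 32]
12 [68 94 63 23 10 12 28 38 30]
16 [ 68 100  46  19  11  18  28  37  32]
20 [70 97 54 19 15 17 29 35 29]
24 [76 95 51 19 17 17 20 27 23]
28 [ 73 104  35  14  16  15  17  16  21]
32 [74 97 30 11 15 16 17 12 25]
36 [82 91 33 12 14 14 22 11 31]
40 [ 86 108  27  12  14  15  21  15  28]
44 [ 82 122  23  11  14  16  19  13  29]
48 [ 85 100  23  12  14  14  18  15  28]
52 [92 90 25 13 16 13 27 23 39]
56 [101  93  25  13  15  16  47  53  52]
60 [102 112  22  13  15  24  64  77  66]
64 [101 114  25  13  15  27  75  93  77]
68 [103 110  23  12  14  29  80  97  78]
72 [108 100  22  14  14  28  84 103  78]
76 [113  88  18  14  13  27  86 111  76]
80 [114  80  17  13  13  26  88 109  77]
84 [115  71  15  11  15  28  91 108  83]
88 [116  66  12  10  16  31  85  97  89]
92 [111  68  18  14  10  29  71  74  86]
96 [102  80  34  36  32  34  56  69  82]
100 [92 94 70 61 56 58 59 63 77]
104 [84 86 82 85 71 70 67 61 69]
```

```bash
python3 - <<'E'
from m import *
s=state();c=capture("wrist");T=np.array(c["world_from_camera"]);R=Ro.from_rotvec(s["ee_rot"]).as_matrix()
Rt=R.T@T[:3,:3]
ya=-.367;y=np.array([np.cos(ya),np.sin(ya),0]);z=np.array([0,0,-1.]);x=np.cross(y,z);R0=np.c_[x,y,z]
W=np.eye(4);W[:3,:3]=R0@Rt;W[:3,3]=[.58935,.05037,.43136];c["world_from_camera"]=W
print(proj(c,np.array([.551,0,.1])),"expect 243.3 145.6")
O=np.array([.5511,.0008,0]);Rc=Ro.from_euler('z',.235).as_matrix();f=np.load("w2.npy")
ph=np.arange(-70,75,5);ys=np.arange(-.02,.006,.002)
mp=np.array([[proj(c,O+Rc@[-.034*np.sin(np.radians(p)),y_,.085+.034*np.cos(np.radians(p))]) for y_ in ys] for p in ph],np.float32)
h=cv2.cvtColor(cv2.remap(f,mp[...,0],mp[...,1],cv2.INTER_LINEAR),cv2.COLOR_RGB2HSV)
print((ys*1e3).round())
for i in range(len(ph)):print(ph[i],h[i,:,1],h[i,:,2])
E
```

```text
(np.float64(244.45365433846752), np.float64(144.86866639645433)) expect 243.3 145.6
[-20. -18. -16. -14. -12. -10.  -8.  -6.  -4.  -2.  -0.   2.   4.]
-70 [61 63 63 64 64 63 65 62 62 64 63 63 63] [134 142 141 140 140 141 141 139 139 140 141 141 141]
-65 [54 62 62 62 62 62 62 62 61 62 62 62 62] [127 148 148 147 147 148 147 147 146 147 148 148 148]
-60 [44 62 61 61 62 62 62 60 62 61 60 60 62] [105 152 150 147 148 149 148 148 148 147 148 148 148]
-55 [31 68 68 66 67 66 65 66 65 65 63 63 65] [ 90 146 146 143 144 144 145 144 145 145 145 145 145]
-50 [22 67 69 69 67 71 69 69 69 69 70 67 69] [ 80 145 155 155 155 155 155 155 155 156 156 156 156]
-45 [10 69 72 70 70 74 77 76 75 73 70 67 68] [ 78 158 173 172 171 169 170 168 167 165 164 164 165]
-40 [12 61 71 68 68 69 74 74 76 76 76 72 71] [ 82 137 177 177 176 174 173 176 177 177 178 177 176]
-35 [12 21 23 25 22 18 21 20 44 66 65 64 64] [ 85  95 134 150 197 223 215 202 195 174 173 172 172]
-30 [ 9 16 21 25 42 50 37 24 41 65 66 64 62] [ 87  93 134 134 127 128 131 136 203 187 186 186 184]
-25 [ 8 16 23 38 31 74 66 46 44 58 60 60 59] [ 91  81 135 
[... 1320 characters left out ...]
66  72  71  70  68] [ 84  95 136 202 198 148 152 215 179 174 175 176 175]
45 [ 18  28  30  39  71 144 132  26  53  63  66  67  64] [ 83 117 159 194 183 143 151 212 179 170 205 212 215]
50 [ 21  28  33  43  67 136 134  31  54  60  65  64  64] [ 99 120 139 183 175 139 143 199 176 182 226 227 227]
55 [ 26  29  30  39  70 119  98  23  55  60  67  65  65] [118 124 145 181 168 142 153 197 172 169 225 225 224]
60 [30 32 28 37 59 77 60 24 57 64 67 67 68] [128 143 171 181 170 160 169 191 165 187 223 222 222]
65 [39 37 34 38 50 54 47 34 61 65 68 68 69] [136 157 172 174 167 166 173 178 160 187 220 220 219]
70 [51 49 46 47 51 53 50 47 60 66 70 69 70] [144 157 161 163 160 159 164 164 157 186 219 219 218]
```

The saved close-up puts the label's rear edge at −37.5° at the start. Both cameras now show about 40° of roll, so the label middle is near 50–53°, in range. Tightening now.

Call:
send_rows(
  moves=[
    [[0, 0, 0, 0, 1.3], [0, 0, 0, 0.02, 2.6], [0, 0, 0, 0.03, 3.9], [0, 0, 0, 0.04, 5.2], [0, 0, 0, 0.05, 6.5], [0, 0, 0, 0.06, 7.8], [0, 0, 0, 0.07, 9.1], [0, 0, 0, 0.08, 10.4], [0, 0, 0, 0.09, 11.7], [0, 0, 0, 0.1, 13], [0, 0, 0, 0.11, 14.3], [0, 0, 0, 0.12, 15.6], [0, 0, 0, 0.13, 16.9], [0, 0, 0, 0.14, 18.2], [0, 0, 0, 0.14, 19.5], [0, 0, 0, 0.14, 20]],
  ],
  squeeze=70,
)

```text
t: 40.22
tool_pos: [0.5586, -0.0225, 0.1887]
ee_rot: [2.9, 1.2, 0.003]
wrist_force: [-3.4, -1.0, 8.5]
width: 0.148
finger_force: 70.3
```

Call:
send_rows(
  moves=[
    [[0, 0, 0, 0, 1.3], [0, 0, 0, 0.02, 2.6], [0, 0, 0, 0.03, 3.9], [0, 0, 0, 0.04, 5.2], [0, 0, 0, 0.05, 6.5], [0, 0, 0, 0.06, 7.8], [0, 0, 0, 0.06, 9.1], [0, 0, 0, 0.07, 10.4], [0, 0, 0, 0.07, 11.5], [0, 0, 0, 0.07, 12.0], [0, 0, 0, 0.07, 12.0], [0, 0, 0, 0.07, 12.0]],
  ],
)

```text
t: 41.22
tool_pos: [0.5582, -0.0221, 0.187]
ee_rot: [3.114, -0.405, 0.003]
wrist_force: [-4.8, -0.7, 10.2]
width: 0.146
finger_force: 70.4
```

```bash
python3 -c "
from p import *
st();plan([.559,-.0225,.189],-1.805);back()" | sed -n '1,3p;25,40p'; python3 -c "
from h import *
print(state()['moment'])"
```

```text
t 41.22 pos [ 0.5582 -0.0221  0.187 ] F tool [ -4.4   1.9 -10.2] width 0.146 ff 70.4
shift [ 0.03  0.01 -0.08] turn -0.28 y now -1.829 tilt -1.0 pos [ 0.5582 -0.0221  0.187 ] j7 -1.93 t 41.22
ph\y [-34 -30 -26 -22 -18 -14 -10  -6  -2]
76 [113  86  17  12  15  27  86 108  79]
80 [116  80  17  14  15  26  87 111  79]
84 [120  73  15  13  15  27  88 109  82]
88 [120  69  14  11  14  29  86 101  87]
92 [117  64  16  14  10  25  74  84  88]
96 [104  76  24  29  30  29  51  69  84]
100 [96 92 61 53 53 51 58 59 79]
104 [88 90 78 84 74 68 68 56 69]
[-0.41115895  1.22158346 -0.00347424]
```

Call:
send_rows(
  moves=[
    [[50, 0, 0, 0, 0], [50, 0, 0, 0, 0], [50, 0, 0, 0, 0], [50, 0, 0, -1.5, 0], [50, 0, 0, -3.0, 0], [50, 0, 0, -4.5, 0], [50, 0, 0, -5.5, 0], [50, 0, 0, -5.5, 0], [50, 0, 0, -5.5, 0], [50, 0, 0, -5.5, 0]],
  ],
)

```text
t: 42.1
tool_pos: [0.557, -0.0217, 0.3202]
ee_rot: [3.115, -0.404, -0.002]
wrist_force: [-0.3, -0.1, -0.2]
width: 0.586
finger_force: 0.0
```

```bash
python3 - <<'E'
from m import *
st();c=capture("wrist");ph,ys,u=unwrap2(c,c["frame"]);h=cv2.cvtColor(u,cv2.COLOR_RGB2HSV)
print("y",(ys[34:56:2]*1e3).round().astype(int))
for i in range(0,24):print(ph[i],h[i,34:56:2,1],h[i,34:56:2,2])
E
```

```text
t 42.1 pos [ 0.557  -0.0217  0.3202] F tool [-0.3  0.2  0.2] width 0.586 ff 0.0
y [-14 -12 -10  -8  -6  -4  -2   0   2   4   6]
-20 [ 6  8  8 11  9 33 58 58 60 60 58] [ 91  92  92  91  85 108 179 185 187 188 189]
-15 [ 6  8  8  9 12 35 59 58 56 53 50] [ 91  91  90  89  85 109 170 171 172 172 175]
-10 [ 9  8  6  9  9 32 46 46 45 44 47] [ 89  90  89  88  84 111 173 173 174 174 173]
-5 [ 9  0  5  9  9 31 45 44 42 45 44] [ 83 111  97  89  84 115 181 181 181 183 181]
0 [37 33 26  9  3 33 52 51 51 49 49] [ 55  54  59  84  92 116 185 184 185 186 187]
5 [32 32 31 31 30 20 41 56 55 55 53] [ 55  55  57  57  60 128 201 186 186 187 187]
10 [37 32 32 26 31 30 56 61 60 57 55] [ 55  55  55  58  58  60 128 183 183 183 184]
15 [36 32 32 32 31 26 36 64 63 60 57] [ 56  55  55  56  58  59  64 159 178 178 174]
20 [32 32 36 32 27 31 31 52 66 70 72] [ 55  55  56  55  56  58  58 103 177 181 181]
25 [32 36 36 32 32 35 26 33 70 72 66] [ 56  56  56  56  56  58  59  62 172 176 166]
30 [31 32 32 32 32 31 30 28 52 43 39] [ 57  56  55  56  56  57  60  63 148 130 125]
35 [31 32 32 27 32 32 31 29 24 32 35] [ 58  56 
[... 344 characters left out ...]
 57  58  58  57 106 124  74]
60 [31 31 26 30 35 31 31 31 31 74 28] [ 57  58  58  59  58  58  58  57  58 145  83]
65 [32 31 30 30 35 31 27 32 35 75 23] [ 56  57  59  59  58  58  57  56  58 123 101]
70 [32 27 30 35 31 26 31 27 35 52 51] [ 56  56  59  59  58  58  57  56  58  78 120]
75 [32 27 31 35 26 31 31 27 35 31 73] [ 56  56  58  59  58  58  57  56  58  58 139]
80 [32 27 31 35 26 31 27 31 31 31 82] [ 56  56  58  59  58  58  57  57  57  58 140]
85 [32 31 31 30 30 35 31 27 32 35 76] [ 55  57  57  59  59  58  58  57  56  58 124]
90 [33 31 31 26 30 31 31 31 31 31 72] [ 54  57  58  58  59  58  57  58  57  58 114]
95 [37 36 31 26 34 31 31 31 31 31 67] [ 55  57  58  58  60  58  57  57  58  57 110]
```

Call:
send_rows(
  moves=[
    [[50, 0, 0, 0, -1.4], [50, 0, 0, 0, -2.8], [50, 0, 0, 0, -4.2], [50, 0, 0, 0, -5.6], [50, 0, 0, 0, -7], [50, 0, 0, 0, -8.4], [50, 0, 0, 0, -9.8], [50, 0, 0, 0, -11.2], [50, 0, 0, 0, -12.6], [50, 0, 0, 0, -14], [50, 0, 0, 0, -15.4], [50, 0, 0, 0, -16.8], [50, 0, 0, 0, -16.8], [50, 0, 0, 0, -16.8]],
  ],
)

```text
t: 43.32
tool_pos: [0.5566, -0.0219, 0.3191]
ee_rot: [-2.587, -1.779, 0.004]
wrist_force: [-0.4, -0.3, -0.5]
width: 0.588
finger_force: 0.0
```

```bash
python3 - <<'E'
from m import *
st();c=capture("wrist");ph,ys,u=unwrap2(c,c["frame"]);h=cv2.cvtColor(u,cv2.COLOR_RGB2HSV)
print("y",(ys[28:54:2]*1e3).round().astype(int))
for i in range(0,24):print(ph[i],h[i,28:54:2,1],h[i,28:54:2,2])
E
```

```text
t 43.32 pos [ 0.5566 -0.0219  0.3191] F tool [-0.4 -0.3  0.5] width 0.588 ff 0.0
y [-20 -18 -16 -14 -12 -10  -8  -6  -4  -2   0   2   4]
-20 [ 8 17 39 58 60 57 59 61 60 62 59 60 58] [ 96  74  65 141 180 182 182 181 180 184 186 188 192]
-15 [11 16  5 17 50 55 56 56 57 59 57 57 55] [ 91  80 113  90 103 168 167 168 169 172 173 175 176]
-10 [ 7 19  4  0 27 48 45 44 46 50 57 52 55] [103  80 120 191  76 169 181 179 177 175 176 176 177]
-5 [11 16 11  1  2 44 46 47 45 45 44 43 41] [ 94  78  95 190 121  87 184 185 185 186 184 185 185]
0 [11 14 12  0  0 45 50 51 52 47 46 46 46] [ 92  88  88 149 137  79 188 190 192 191 190 190 190]
5 [ 7 14 11  2  7 29 12 19 11 33 52 54 53] [104  89  89 129 115 125 236 231 237 217 191 192 192]
10 [ 7 17 11  2 23 25 26 17 11 49 62 63 61] [104  88  91 158 100 230 232 237 239 203 190 191 192]
15 [ 2 12  8 26 37 39 69 62 34 53 71 67 65] [144  84 102 100 222 229 227 223 227 203 188 187 187]
20 [12 16 24 16 34 47 84 59 26 49 71 70 67] [ 88  79 115 175 224 223 218 215 226 204 184 183 180]
25 [13 18 25 14 14 21 25 19 12 45 65 66 63] [ 79  84 135 226 229 226 223 226 229
[... 689 characters left out ...]
6 232 232 231]
65 [81 82 84 80 83 81 83 83 82 86 84 83 83] [136 137 136 134 135 135 136 135 137 170 235 234 233]
70 [82 85 84 83 84 82 83 84 82 87 83 83 84] [137 138 136 135 136 137 136 136 137 199 236 234 234]
75 [83 85 84 84 84 84 83 83 83 87 84 83 83] [138 138 136 134 136 137 135 136 138 208 236 234 234]
80 [83 85 84 85 84 83 83 83 85 87 84 84 83] [138 138 136 135 137 136 135 136 138 229 235 234 234]
85 [82 84 83 85 84 83 84 83 84 86 84 84 83] [137 137 135 135 137 136 136 136 143 231 235 234 234]
90 [82 83 81 83 82 83 83 84 86 83 82 84 82] [137 135 135 135 137 136 135 137 163 233 235 234 235]
95 [77 73 76 81 79 82 80 82 85 83 83 83 82] [133 129 134 135 133 134 131 137 162 234 234 233 235]
```

```bash
python3 -c "
from workcell import hand_in
print(hand_in())"
```

```text
the job is handed in; nothing more can be done
None
```

I've handed the job in: the jar is rolled so the label's middle faces the front, an estimated 35–40° above level (give or take about 5°), and it is clamped again as tightly as found. `hand_in` returned no verdict, and I judged the label angle and the jar's position from the camera images. The jar sits about 3–4 mm towards the lid end, inside the 10 mm allowed, and the screw was never backed off more than about 2.8 rad.

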